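# Change the labelling stand over to the jar mandrel

## Task

Change the labelling stand over for jars: swing the keeper clear of the sloped spindle face, turn the blue jar mandrel so that its three flange holes match the three studs and slide it fully home, flush on the face, then swing the keeper all the way back over the flange rim. Leave the orange mandrel and everything else on the worktop where it is.

Things in the scene. Friction and masses are not known exactly. Their poses are not given: they have to be found in the camera images.
- stand: white labelling stand, fixed, about 275 mm deep, 250 mm wide, 185 mm high plus a label roll on its rear shelf. Deck slopes 35 degrees down toward the robot side. A steel guide crosses the deck 92 mm up the slope from the spindle axis, to 41 mm above face level; the deck is 12 mm below face level. Origin on the worktop below the face centre; z up, x level to its rear, y left
- spindle_face (a point): centre of the spindle's bare flat dark grey face, 136 mm across, its axis leaning 35 degrees from vertical toward the robot side. z points straight out of the face, x from the centre to stud 1. The spindle has stopped at any angle and turns about z only stiffly (about 0.5 N m)
- stud1_tip (a point): tip of stud 1; axes as spindle_face. Three equal steel studs stand square on the face at 0, 120 and 240 degrees about its z, 50 mm from its centre. Each is 10 mm thick and straight for 14 mm, then tapers to 3.6 mm at its tip, 22 mm above the face
- keeper (a joint): angle of the keeper about its pivot. 0: the nose points at the spindle axis and covers the outer 8 mm of a fitted flange (the mandrel cannot pass it). Grows as the red knob is pulled down the slope toward the robot side; above 1.2 the nose is clear of the flange; stop at 1.6. Friction of 0.06 N m keeps it where it is left
- keeper_pivot (a point): on the keeper's pivot axis, level with the spindle face, 86 mm from the spindle axis on its right. z out of the face along the pivot axis; -y from pivot to knob, +y to the nose; positive joint values turn the keeper about -z. The steel lever is 16 mm wide and lies 12 to 19 mm above face level; its nose is 28.5 mm long
- keeper_knob (a point): middle of the keeper's red round knob, 18 mm across and 26 mm high, axis square to the deck, 36 mm from the pivot axis and 44 mm above the level of the face. Axes as keeper_pivot. It is rigid with the lever and does not spin
- jar_mandrel: blue jar mandrel, 0.3 kg, upright on its round flange: 132 mm across, 10 mm thick, three through holes 13 mm wide at 0, 120, 240 degrees from x, 50 mm from centre. Round shoulder 66 mm wide to z 24 mm, then a hexagonal core 36 mm across flats to 72 mm; flats face along x and every 60 degrees. Origin: centre of underside, z up. Seated: origin on spindle_face, z axes alike, any hole on any stud
- pot_mandrel: the other change part, to be left alone: like the jar mandrel but orange and smaller, flange 100 mm across, core 26 mm across flats, 60 mm high. Origin in the centre of its underside
- empty_jar: open empty dark brown jar, 85 mm across, 90 mm high; bystander. Origin in the centre of its underside
- filled_jar: closed jar with a red and white label and a brown cap, 86 mm across, 94 mm high; bystander. Origin in the centre of its underside
- counter: grey hand tally counter, 58 x 50 x 29 mm; bystander. Origin in the centre of its underside
- loose_cap: brown screw cap lying flat, 85 mm across, 20 mm high; bystander. Origin in the centre of its underside
- spray: cream pump bottle with a red head, 49 mm across, 158 mm high, the head reaching 29 mm to its -y; standing bystander. Origin in the centre of its underside
Not all that is in view belongs to the job. Of the things shaped like the jar_mandrel, the blue one is meant.

How it is judged:
On the way, in this order (a step that is already met when the one before it is completed fails the run):
1. the keeper is swung clear of the spindle face (value of joint keeper above 1 rad), for 0.2 s.
2. the jar mandrel is fully home on the three studs, flush on the face (distance between jar_mandrel and spindle_face below 0.004 m and z of jar_mandrel in the frame of spindle_face below 0.0025 m and angle between the z axis of jar_mandrel and the z axis of spindle_face, either way round below 0.035 rad), for 0.2 s.
At the end, for the whole second after the job is handed in: The jar mandrel sits at rest on the three studs, its underside centre within 4 mm of the face centre, lifted less than 2.5 mm and in line with the spindle axis within 2 degrees; the keeper is back over the flange rim (joint below 0.25 rad) (all of step 2 and value of joint keeper below 0.25 rad and linear speed of jar_mandrel below 0.02 m/s); the robot touches nothing.
It fails at once if the orange mandrel or a bystander is shifted more than 30 mm (distance of any of pot_mandrel, empty_jar, filled_jar, counter, loose_cap, spray from where it was at the start of the episode above 0.03 m).
It fails at once if a jar, the pump bottle or the orange mandrel is tipped over (angle between any of pot_mandrel, empty_jar, filled_jar, spray's own z axis and vertical above 0.5 rad).
It also fails if it takes over 61 s, if anything falls off the work surface, if the arm or the gripper's body presses on something with over 40 N, if the wrist force passes 120 N, or if a joint passes its speed limit or range.

## Robot

A 7-joint arm with a two-finger parallel gripper is mounted at the origin on a cart in front of the work surface, level with it; the furniture and walls round the work are solid. World frame = base frame: x ahead of the robot, y to its left, z up, the work surface at z = 0. Lengths are in m, angles in rad, forces in N, time in s.
With the tool pointing down it reaches from about 0.425 to 0.95 m from the base axis. Payload 16.7 kg.
Tool frame: the origin (TCP) lies at the very end of the fingers, on their centre line; the grasp point (between the pads) lies behind it (robot.pinch_z is the z of the grasp point in the tool frame, in m); z points along the fingers, y is the line along which they close (so a half turn about z gives the same grasp; the last joint's range is limited). The gripper opens to 94 mm and grips with 3 to 60 N. Pads are 16 mm wide; open, the fingers measure 119 mm over their backs; the gripper's body (75 mm by 177 mm) begins 78 mm behind the grasp point.
Start: joints at [0.952, 0.426, 0.074, 1.606, -0.034, 1.111, -0.067], TCP at [0.306, -0.602, 0.205] pointing down, gripper open.
Joint ranges: [-2.85, 2.85], [-0.5, 2.14], [-1.23, 1.37], [0.21, 2.46], [-1.02, 4.16], [0.16, 2.05], [-2.73, 2.73]. Speed limits (rad/s): [1.89, 1.89, 2.39, 2.39, 3.01, 3.01, 3.01].

## Interface

Orientations are given as a unit quaternion [x, y, z, w].
In Python, from workcell import status, imaging, close_job, robot gives the robot as it stands.
- The arm moves only by the tool jog_arm, never from a script. Its argument "series" is a list of rows, each an object with "travel": the shift along the tool's x, y, z in m, a list of three; "spin": the turn about the tool's z in rad; "gripper": the closure, from 0 (fully open) to 1 (shut). In form: [{"travel": [x, y, z], "spin": spin, "gripper": gripper}, ...]. A call has 1 to 5 rows; each row shifts and turns the commanded pose from where the row before left it, along the tool's axes as they then stand; what a row does not reach is not made up. A row lasts 1/12 s, in which the tool goes at most 41.7 mm and 7.16 degrees, less where a joint would pass 70% of its speed; a pose out of reach is approached as far as the arm can. A call is refused whole if a number of a shift passes 0.0417 or a number of a turn 0.125, either way. A call with a gripper value outside its range is refused whole. The fingers move at their own pace and stop on an object; "squeeze" is the grip in N (left out, the last holds). Time passes only in rows, so rows that do not move let the fingers close. It gives the time, the measured TCP pose, the force, the opening and the grip force at its end, in the units of the state.
- status.observe(): the state, without advancing time (a new reading comes with each control period).
- imaging.camera(name): name is "scene" or "side" or "wrist"; returns a dict with "frame" (384x512x3 uint8, red, green, blue), "intrinsics" (3x3 intrinsics, pixels), "rvec" (rotation vector, rad) and "tvec" (3), from world to camera coordinates, as OpenCV has them. Camera axes: x right, y down, z forward; pixel columns grow to the right and rows downward; lengths in m; the calibration is good to about 2 mm. A picture is of the moment at which its call begins. There is no depth.
- close_job(): hands the job in; it is judged then, once.
The state is a dict: "t": time; "joint_positions": joint angles; "qvel": joint speeds; "joint_efforts": joint torques, N m; "eef_pos": TCP position; "ee_rot": TCP orientation; "contact_force": force on the tool from outside, world axes, zero at the start; "torque": the same for the moment, N m; "gripper_width": finger opening in m; "gripper_force": force on a finger pad.
Only numpy, scipy, OpenCV 4.12 (cv2) and the standard library are available. Lean on these libraries where they do the work, as an engineer would, in place of code of your own. Each camera call takes 0.05 s, during which the arm holds its last target. There are 200 camera calls.

## Working session

There is one attempt and no reset: what is moved stays moved. The work goes in short steps, Python scripts to look and compute and a tool call to move; the robot and the scene stay as the last step left them, time stands still between calls to the robot, and variables do not carry over. Pictures are saved under pics/ and viewed, at most 10 in all, crops included, and the job is handed in when it is done.

Besides the shell and the picture viewer there is one more tool, called after "Request:" as name(argument=value, ...), one argument or row to a line, values as JSON. jog_arm: Moves the arm, as the interface text tells. Its arguments: {"type":"object","properties":{"series":{"type":"array"},"squeeze":{"type":"number"}},"required":["series"]}

```bash
mkdir -p pics; ls; cat > h.py <<'E'
import numpy as np,cv2
from scipy.spatial.transform import Rotation as R
from workcell import status,imaging,close_job,robot
def cam(n):
    c=imaging.camera(n);c['R']=R.from_rotvec(np.ravel(c['rvec'])).as_matrix();c['t']=np.ravel(c['tvec']);c['K']=np.array(c['intrinsics']);return c
def save(c,f,box=None,s=1):
    im=c['frame'][:,:,::-1]
    if box: im=im[box[1]:box[3],box[0]:box[2]]
    cv2.imwrite(f,cv2.resize(im,None,fx=s,fy=s,interpolation=cv2.INTER_CUBIC))
def ray(c,u,v):
    d=c['R'].T@np.linalg.inv(c['K'])@np.array([u,v,1.]);return -c['R'].T@c['t'],d/np.linalg.norm(d)
def onz(c,u,v,z):
    o,d=ray(c,u,v);return o+d*(z-o[2])/d[2]
def tri(rs):
    A=sum(np.eye(3)-np.outer(d,d) for o,d in rs);b=sum((np.eye(3)-np.outer(d,d))@o for o,d in rs);return np.linalg.solve(A,b)
def proj(c,p):
    q=c['K']@(c['R']@np.asarray(p,float).T+c['t'][:,None] if np.ndim(p)>1 else c['R']@np.asarray(p,float)+c['t']);return (q[:2]/q[2]).T
E
python3 - <<'E'
from h import *
s=status.observe();print(s);print(robot, [ (a,getattr(robot,a)) for a in dir(robot) if not a.startswith('_')])
ims=[]
for n in('scene','side'):
    c=cam(n);save(c,f'pics/{n}0.png',None,1.56);print(n,c['K'],-c['R'].T@c['t'],c['R'][2]); np.save(n+'0.npy',c,allow_pickle=True)
E
```

```text
pics
{'t': 0.0, 'joint_positions': array([ 0.95153431,  0.42673189,  0.07388376,  1.60659382, -0.03410016,
        1.11080517, -0.0670854 ]), 'qvel': array([-0.00063717,  0.00038459,  0.00167382,  0.00075894,  0.00076255,
        0.00106696, -0.00050698]), 'joint_efforts': array([-6.20012652e-04, -9.35847402e+01,  3.66679162e+00, -4.54186034e+01,
       -4.90026630e-02,  2.03270145e-02,  1.30091585e-04]), 'eef_pos': array([ 0.30531213, -0.6015176 ,  0.2047825 ]), 'ee_rot': array([ 9.72547271e-01,  2.32704527e-01, -2.00549577e-04, -6.06640369e-04]), 'contact_force': array([ 0.17362108, -0.04746837, -0.35134577]), 'torque': array([-0.0575046 , -0.03367864, -0.01471169]), 'gripper_force': 0.0, 'gripper_width': 0.09403025048556345}
<Robot object at 0x7fd0aa094440> [('MotionError', <class 'workcell.MotionError'>), ('pinch_z', -0.0188)]
scene [[416.17586411   0.         256.38470794]
 [  0.         416.17586411 193.00216595]
 [  0.           0.           1.        ]] [ 0.01585717 -0.99374504  1.12339764] [ 0.3655147   0.62052766 -0.6937899 ]
side [[479.62449566   0.         253.56418175]
 [  0.         479.62449566 195.06782263]
 [  0.           0.           1.        ]] [0.07995807 1.16346137 0.85727334] [ 0.28555717 -0.83446489 -0.47130188]
```

View pics/scene0.png

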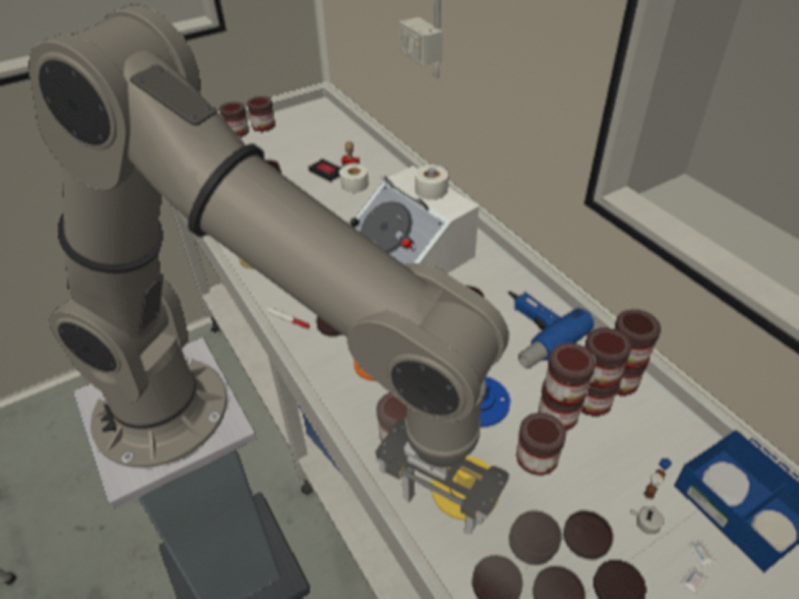

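View pics/side0.png

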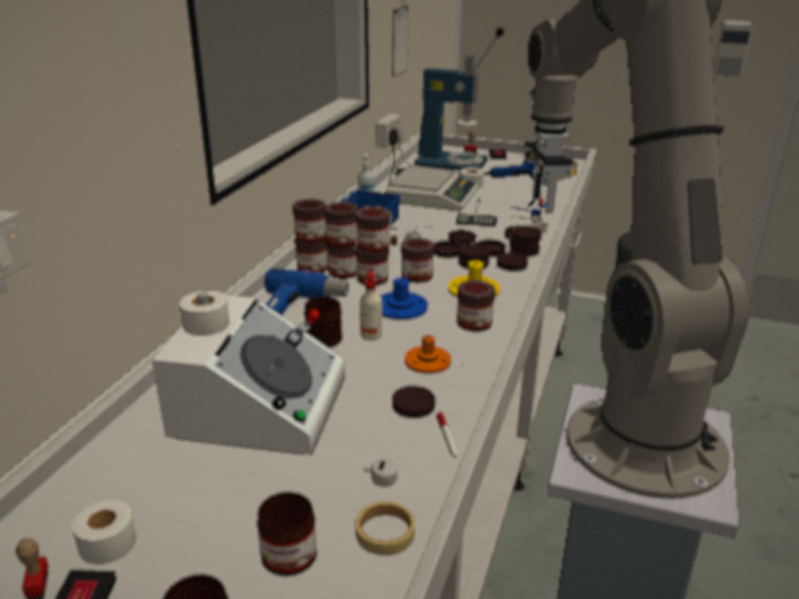

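The side view shows three mandrel shapes: blue at display (402,303), orange at (428,355) and yellow at (474,287). The task names the blue one. The stand face is at (275,362) and the red knob at (314,316). In the scene view the face is at (386,226), the knob at (407,243), and the blue flange at (490,400) is partly hidden by the arm.

```bash
python3 - <<'E'
from h import *
a=np.load('scene0.npy',allow_pickle=True).item();b=np.load('side0.npy',allow_pickle=True).item()
k=1.5625
def T(p,q):
    rs=[ray(a,p[0]/k,p[1]/k),ray(b,q[0]/k,q[1]/k)];x=tri(rs)
    print(x.round(4),[np.round(proj(c,x)*k,1) for c in(a,b)])
T((386,226),(275,362));T((407,243),(314,316))
for n,p,z in(('blue',(404,310),.01),('yellow',(474,289),.01),('orange',(428,362),.01),('jar',(475,325),0.0),('spray',(372,335),0),('brown',(322,340),0),('cap',(414,404),.01)):print(n,onz(b,p[0]/k,p[1]/k,z).round(3))
print(onz(a,490/k,400/k,.01))
save(b,'pics/crop0.png',(90,160,340,310),3.2)
E
```

```text
[0.6555 0.1518 0.1265] [array([386.3, 225.6]), array([275.6, 362.4])]
[0.6371 0.026  0.1615] [array([406.5, 243.6]), array([313.2, 315.4])]
blue [ 0.567 -0.318  0.01 ]
yellow [ 0.438 -0.482  0.01 ]
orange [ 0.447 -0.118  0.01 ]
jar [ 0.395 -0.322  0.   ]
spray [ 0.603 -0.199  0.   ]
brown [ 0.701 -0.141  0.   ]
cap [0.429 0.034 0.01 ]
[ 0.60369702 -0.35780935  0.01      ]
```

View pics/crop0.png

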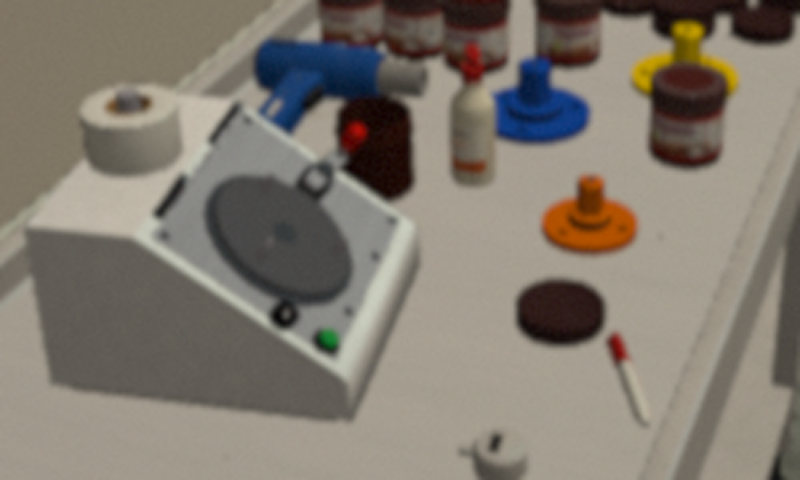

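The crop confirms the blue mandrel at crop (540,105), with its flange, round shoulder and hex core. The pump bottle stands close by at (472,120), and the yellow one at (688,75) is a decoy.

```bash
cat >> h.py <<'E'
def tomove(target,yaw=None):
    s=status.observe();M=R.from_quat(s['ee_rot']).as_matrix();d=np.asarray(target)-s['eef_pos']
    t=M.T@d; print('t',round(s['t'],2),'pos',s['eef_pos'].round(4),'tool-x yaw',round(np.degrees(np.arctan2(M[1,0],M[0,0])),2),'q7',s['joint_positions'][6].round(2),'travel',t.round(4),'rows>=',round(np.abs(t).max()/.0417,1))
E
python3 - <<'E'
from h import *
c=cam('wrist');s=status.observe();M=R.from_quat(s['ee_rot']).as_matrix()
print('cam pos in tool',M.T@(-c['R'].T@c['t']-s['eef_pos']),'cam axes in tool\n',(M.T@c['R'].T).round(3),c['K'][0,0])
tomove([.51,-.36,.32])
E
```

```text
cam pos in tool [ 0.0779592  -0.00022497 -0.17969271] cam axes in tool
 [[-0.    -0.963 -0.268]
 [ 1.    -0.     0.001]
 [-0.001 -0.268  0.963]] 279.62271568346057
t 0.15 pos [ 0.3054 -0.6016  0.205 ] tool-x yaw 26.91 q7 -0.07 travel [ 0.2918 -0.1229 -0.1149] rows>= 7.0
```

Request:
jog_arm(
  series=[
    {"travel":[0.036,-0.015,-0.015],"spin":0,"gripper":0},
    {"travel":[0.036,-0.015,-0.015],"spin":0,"gripper":0},
    {"travel":[0.036,-0.015,-0.015],"spin":0,"gripper":0},
    {"travel":[0.036,-0.015,-0.015],"spin":0,"gripper":0},
    {"travel":[0.036,-0.015,-0.015],"spin":0,"gripper":0},
  ],
)

```text
t: 0.57
eef_pos: [0.4325, -0.4523, 0.2808]
ee_rot: [0.973, 0.233, -0.0, -0.0]
contact_force: [0.6, -0.6, 0.6]
gripper_width: 0.0942
gripper_force: 0.0
```

Request:
jog_arm(
  series=[
    {"travel":[0.036,-0.015,-0.015],"spin":0,"gripper":0},
    {"travel":[0.036,-0.015,-0.015],"spin":0,"gripper":0},
    {"travel":[0.036,-0.015,-0.015],"spin":0,"gripper":0},
    {"travel":[0,0,0],"spin":0,"gripper":0},
  ],
)

```text
t: 0.9
eef_pos: [0.5137, -0.3581, 0.3279]
ee_rot: [0.971, 0.237, 0.002, 0.0]
contact_force: [-0.0, 1.0, -0.3]
gripper_width: 0.0938
gripper_force: 0.0
```

```bash
python3 - <<'E'
from h import *
c=cam('wrist');save(c,'pics/w1.png',None,1.56);np.save('w1.npy',c,allow_pickle=True)
hsv=cv2.cvtColor(c['frame'],cv2.COLOR_RGB2HSV)
m=cv2.inRange(hsv,(105,120,40),(130,255,255));n,l,st,ce=cv2.connectedComponentsWithStats(m);print([ (st[i].tolist(),ce[i].round(1).tolist()) for i in range(1,n) if st[i][4]>300])
print(status.observe()['eef_pos'])
E
```

```text
[([235, 80, 75, 78, 4445], [271.8, 118.2])]
[ 0.51086145 -0.36137217  0.32643021]
```

View pics/w1.png

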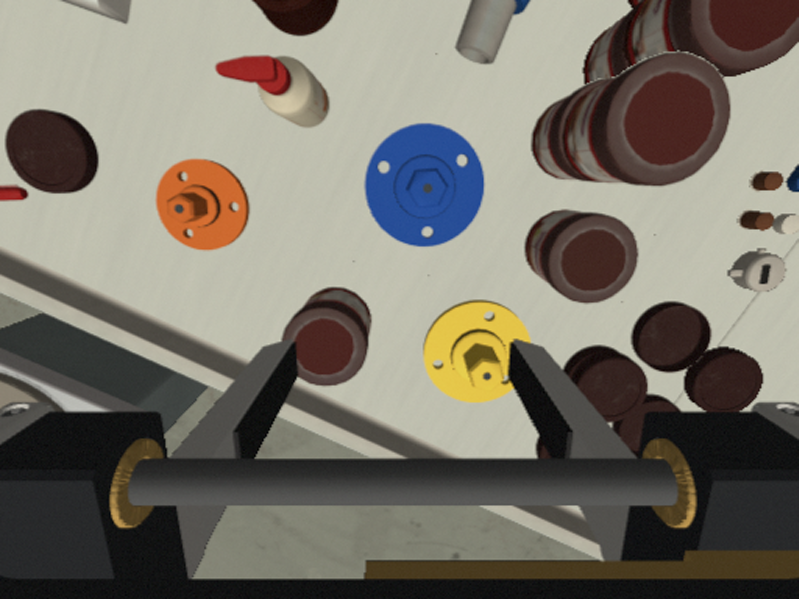

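The wrist view shows the blue mandrel clearly: flange centre (425,185) and holes at (384,168), (461,160) and (427,231). The pump bottle is at (300,95) and the jar stacks are on the right. I'll measure the mandrel pose, then go to the stand, since its stud angle sets the grasp yaw.

```bash
cat >> h.py <<'E'
def mandrel(c):
    hsv=cv2.cvtColor(c['frame'],cv2.COLOR_RGB2HSV);m=cv2.inRange(hsv,(105,120,40),(130,255,255))
    cs,h=cv2.findContours(m,cv2.RETR_CCOMP,cv2.CHAIN_APPROX_NONE)
    i=max((i for i in range(len(cs)) if h[0][i][3]<0),key=lambda i:cv2.contourArea(cs[i]))
    e=cv2.fitEllipse(cs[i]);P=np.array([onz(c,*p[0],.010)[:2] for p in cs[i]]).astype(np.float32)
    (ce,r)=cv2.minEnclosingCircle(P);print('flange c',onz(c,*e[0],.010).round(4),'mec',np.round(ce,4),round(r,4))
    H=[]
    for j in range(len(cs)):
        if h[0][j][3]==i and cv2.contourArea(cs[j])>15:
            mm=cv2.moments(cs[j]);u=mm['m10']/mm['m00'],mm['m01']/mm['m00'];H.append(onz(c,*u,.007)[:2])
    H=np.array(H);H=H[[abs(np.linalg.norm(x-np.array(ce))-.05)<.012 for x in H]]
    hc=H.mean(0);d=H-hc;a=np.degrees(np.arctan2(d[:,1],d[:,0]));print('holes c',hc.round(4),'r',np.linalg.norm(d,axis=1).round(4),'ang',a.round(1),'mod120',np.round(np.mod(a,120),1))
E
python3 - <<'E'
from h import *
c=np.load('w1.npy',allow_pickle=True).item();mandrel(c)
print('spray base',onz(c,312/1.5625,112/1.5625,.0),'head tip',onz(c,220/1.5625,68/1.5625,.15),'spray top',onz(c,270/1.5625,75/1.5625,.155))
print('stack',onz(c,672/1.5625,118/1.5625,.19),onz(c,752/1.5625,15/1.5625,.19),'jar',onz(c,590/1.5625,258/1.5625,.094))
tomove([.52,.1,.36])
E
```

```text
flange c [ 0.5875 -0.3476  0.01  ] mec [ 0.5855 -0.3486] 0.0653
holes c [ 0.5853 -0.3484] r [0.05   0.0498 0.0498] ang [-147.9   92.   -27.8] mod120 [92.1 92.  92.2]
spray base [ 0.59851837 -0.20427793  0.        ] head tip [ 0.58982419 -0.16604568  0.15      ] spray top [ 0.60226818 -0.20248907  0.155     ]
stack [ 0.70151207 -0.46681423  0.19      ] [ 0.77529137 -0.47515917  0.19      ] jar [ 0.59961581 -0.5162974   0.094     ]
t 0.95 pos [ 0.5109 -0.3614  0.3264] tool-x yaw 27.3 q7 -0.59 travel [ 0.2198 -0.4058 -0.0334] rows>= 9.7
```

Request:
jog_arm(
  series=[
    {"travel":[0.0224,-0.0327,-0.001],"spin":0,"gripper":1},
    {"travel":[0.0224,-0.0327,-0.001],"spin":0,"gripper":1},
    {"travel":[0.0224,-0.0327,-0.001],"spin":0,"gripper":1},
    {"travel":[0.0224,-0.0327,-0.001],"spin":0,"gripper":1},
    {"travel":[0.0224,-0.0327,-0.001],"spin":0,"gripper":1},
  ],
  squeeze=20,
)

```text
t: 1.37
eef_pos: [0.5326, -0.1678, 0.3298]
ee_rot: [0.973, 0.232, -0.0, 0.0]
contact_force: [2.1, -0.2, 0.3]
gripper_width: 0.0639
gripper_force: 0.0
```

Request:
jog_arm(
  series=[
    {"travel":[0.0224,-0.0327,-0.001],"spin":0,"gripper":1},
    {"travel":[0.0224,-0.0327,-0.001],"spin":0,"gripper":1},
    {"travel":[0.0224,-0.0327,-0.001],"spin":0,"gripper":1},
    {"travel":[0.0224,-0.0327,-0.001],"spin":0,"gripper":1},
    {"travel":[0.0224,-0.0327,-0.001],"spin":0,"gripper":1},
  ],
)

```text
t: 1.78
eef_pos: [0.5589, 0.0287, 0.3349]
ee_rot: [0.973, 0.232, -0.0, 0.0]
contact_force: [1.8, -0.4, 0.4]
gripper_width: 0.0309
gripper_force: 0.0
```

Request:
jog_arm(
  series=[
    {"travel":[0.0224,-0.0327,-0.001],"spin":0,"gripper":1},
    {"travel":[0.0224,-0.0327,-0.001],"spin":0,"gripper":1},
    {"travel":[0,0,0],"spin":0,"gripper":1},
    {"travel":[0,0,0],"spin":0,"gripper":1},
  ],
)

```text
t: 2.12
eef_pos: [0.5693, 0.1079, 0.3365]
ee_rot: [0.972, 0.234, -0.0, -0.0]
contact_force: [-0.2, -0.2, -0.3]
gripper_width: 0.004
gripper_force: 0.0
```

```bash
python3 - <<'E'
from h import *
c=cam('wrist');save(c,'pics/w2.png',None,1.56);np.save('w2.npy',c,allow_pickle=True)
tomove([.57,.11,.34])
E
```

```text
t 2.17 pos [0.5695 0.1059 0.3365] tool-x yaw 26.94 q7 -1.46 travel [ 0.0023 -0.0034 -0.0035] rows>= 0.1
```

View pics/w2.png

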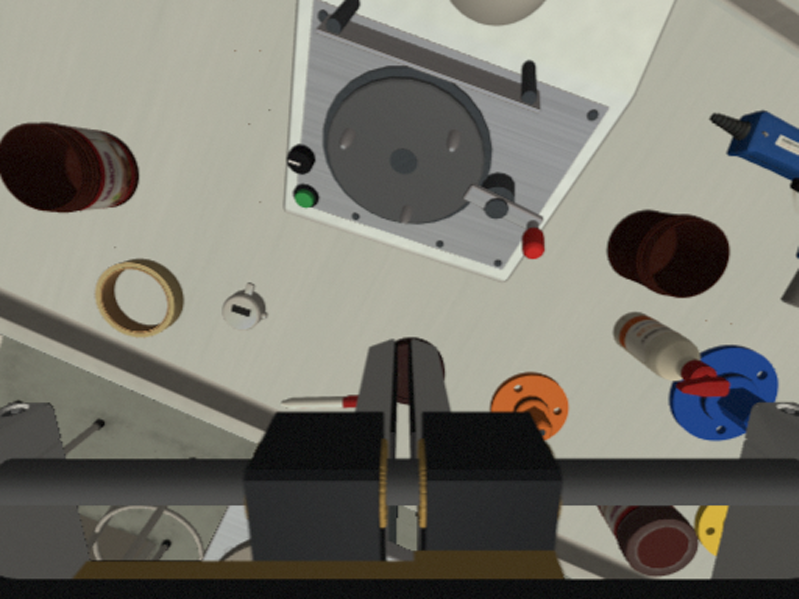

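The stand is clear in the wrist view: face ellipse near (408,146), studs at (345,139), (453,141) and (406,215), keeper pivot (497,205) with its nose over the rim at (470,192), and red knob (533,243).

```bash
python3 - <<'E'
from h import *
w=np.load('w2.npy',allow_pickle=True).item();b=np.load('side0.npy',allow_pickle=True).item();k=1.5625
def face(c,uv,lo,hi):
    g=cv2.cvtColor(c['frame'],cv2.COLOR_RGB2HSV);m=cv2.inRange(g,(0,0,lo),(180,70,hi));m=cv2.morphologyEx(m,cv2.MORPH_OPEN,np.ones((3,3)))
    n,l,st,ce=cv2.connectedComponentsWithStats(m);i=l[int(uv[1]),int(uv[0])];print('  comp',st[i]);
    cs,_=cv2.findContours((l==i).astype(np.uint8),cv2.RETR_EXTERNAL,cv2.CHAIN_APPROX_NONE);h=cv2.convexHull(max(cs,key=cv2.contourArea));return cv2.fitEllipse(h)
def red(c,uv):
    g=cv2.cvtColor(c['frame'],cv2.COLOR_RGB2HSV);m=cv2.inRange(g,(0,150,90),(8,255,255))|cv2.inRange(g,(172,150,90),(180,255,255))
    n,l,st,ce=cv2.connectedComponentsWithStats(m);i=min(range(1,n),key=lambda i:np.hypot(*(ce[i]-uv)));print('  red',st[i],ce[i].round(1));return ce[i]
for c,uv in((w,(400/k,120/k)),(b,(285/k,372/k))): print(c['frame'][int(uv[1]),int(uv[0])])
ew=face(w,(390/k,110/k),40,95);eb=face(b,(285/k,372/k),20,95);print(ew,eb)
C=tri([ray(w,*ew[0]),ray(b,*eb[0])]);print('face',C,proj(w,C),proj(b,C))
K=tri([ray(w,*red(w,(533/k,243/k))),ray(b,*red(b,(314/k,316/k)))]);print('knob',K)
p=[onz(w,287/k,210/k,.06),onz(w,503/k,281/k,.06)];d=p[1]-p[0];print('front edge',p,np.degrees(np.arctan2(d[1],d[0])))
p=[onz(w,318/k,27/k,.2),onz(w,540/k,106/k,.2)];d=p[1]-p[0];print('guide',p,np.degrees(np.arctan2(d[1],d[0])))
for psi in np.arange(-20,30,5):
    n=R.from_euler('z',psi,True).apply([-np.sin(.6109),0,np.cos(.6109)])
    for c,e in((w,ew),):
        pts=cv2.ellipse2Poly((0,0),(1000,1000),0,0,360,10)/1000.;a=np.radians(e[2]);q=(pts*np.array(e[1])/2)@np.array([[np.cos(a),np.sin(a)],[-np.sin(a),np.cos(a)]])+e[0]
        P=[]
        for u in q:
            o,dd=ray(c,*u);P.append(o+dd*((C-o)@n)/(dd@n))
        P=np.array(P);r=np.linalg.norm(P-P.mean(0),axis=1);print(psi,r.mean().round(4),r.std().round(4))
E
```

```text
[79 80 77]
[73 72 70]
  comp [ 207   42  108  101 8390]
  comp [ 154  215   46   47 1416]
((260.63848876953125, 92.37389373779297), (98.27212524414062, 110.57936096191406), 117.148681640625) ((176.91876220703125, 235.5763702392578), (40.19743728637695, 53.06338119506836), 148.4750213623047)
face [0.66039408 0.15026195 0.11224419] [260.63502215  95.62024778] [175.42302679 235.60092729]
  red [335 147  14  19 163] [342.4 157.5]
  red [199 198   6   6  29] [201.1 200.6]
knob [0.63773025 0.02239569 0.16346195]
front edge [array([0.55456475, 0.23402681, 0.06      ]), array([ 0.59093843, -0.00156347,  0.06      ])] -81.22318758146167
guide [array([0.69578415, 0.23371087, 0.2       ]), array([0.72064742, 0.08230253, 0.2       ])] -80.67449718280595
-20 0.0762 0.0052
-15 0.076 0.0045
-10 0.0759 0.0039
-5 0.0757 0.0033
0 0.0756 0.0029
5 0.0755 0.0026
10 0.0754 0.0026
15 0.0754 0.0029
20 0.0755 0.0033
25 0.0755 0.0039
```

Request:
jog_arm(
  series=[
    {"travel":[0,0,0],"spin":-0.125,"gripper":0.575},
    {"travel":[0,0,0],"spin":-0.125,"gripper":0.575},
    {"travel":[0,0,0],"spin":-0.125,"gripper":0.575},
    {"travel":[0,0,0],"spin":-0.125,"gripper":0.575},
    {"travel":[0,0,0],"spin":-0.125,"gripper":0.575},
  ],
)

```text
t: 2.58
eef_pos: [0.5696, 0.1039, 0.3369]
ee_rot: [0.853, 0.522, -0.0, 0.0]
contact_force: [-0.2, 0.8, -0.2]
gripper_width: 0.0317
gripper_force: 0.0
```

Request:
jog_arm(
  series=[
    {"travel":[0,0,0],"spin":-0.125,"gripper":0.575},
    {"travel":[0,0,0],"spin":-0.125,"gripper":0.575},
    {"travel":[0,0,0],"spin":-0.125,"gripper":0.575},
    {"travel":[0,0,0],"spin":-0.125,"gripper":0.575},
    {"travel":[0,0,0],"spin":-0.125,"gripper":0.575},
  ],
)

```text
t: 3.0
eef_pos: [0.5696, 0.1038, 0.3369]
ee_rot: [0.651, 0.759, -0.0, 0.0]
contact_force: [0.4, -0.7, -0.7]
gripper_width: 0.0399
gripper_force: 0.0
```

```bash
python3 - <<'E'
from h import *
tomove([.634,.022,.24])
E
```

```text
t 3.0 pos [0.5696 0.1038 0.3369] tool-x yaw 98.71 q7 -0.24 travel [-0.0906  0.0513  0.0969] rows>= 2.3
```

Request:
jog_arm(
  series=[
    {"travel":[-0.0226,0.0128,0.024],"spin":0,"gripper":0.575},
    {"travel":[-0.0226,0.0128,0.024],"spin":0,"gripper":0.575},
    {"travel":[-0.0226,0.0128,0.024],"spin":0,"gripper":0.575},
    {"travel":[-0.0226,0.0128,0.024],"spin":0,"gripper":0.575},
    {"travel":[0,0,0],"spin":0,"gripper":0.575},
  ],
)

```text
t: 3.42
eef_pos: [0.6334, 0.0164, 0.2355]
ee_rot: [0.656, 0.755, -0.003, -0.001]
contact_force: [-1.3, -0.9, -0.0]
gripper_width: 0.0401
gripper_force: 0.0
```

Request:
jog_arm(
  series=[
    {"travel":[0,0,0],"spin":0,"gripper":0.575},
  ],
)

```text
t: 3.5
eef_pos: [0.633, 0.0209, 0.2392]
ee_rot: [0.654, 0.756, -0.001, -0.001]
contact_force: [-0.5, 1.3, -0.4]
gripper_width: 0.0399
gripper_force: 0.0
```

```bash
python3 - <<'E'
from h import *
c=cam('wrist');save(c,'pics/w3.png',None,1.56);np.save('w3.npy',c,allow_pickle=True)
tomove([.634,.022,.156])
E
```

```text
t 3.55 pos [0.6332 0.0228 0.2407] tool-x yaw 98.38 q7 -0.13 travel [-0.0009  0.0008  0.0847] rows>= 2.0
```

View pics/w3.png

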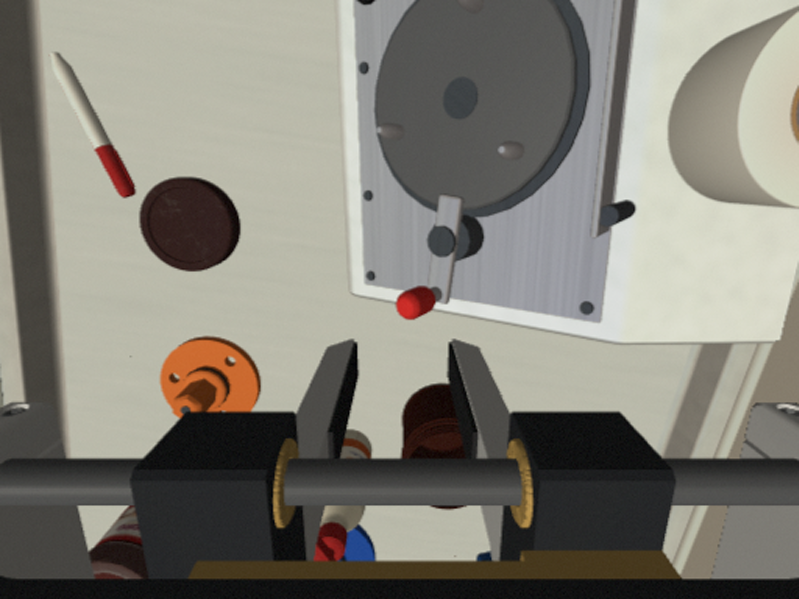

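The knob (416,303) sits ahead of the open fingers. The pivot cap is at (441,240), the hub disc on the face at (460,98), and stud tips are near (382,130), (503,147) and (466,3). I can triangulate with the earlier view.

```bash
cat > fit.py <<'E'
from h import *
w=np.load('w2.npy',allow_pickle=True).item();v=np.load('w3.npy',allow_pickle=True).item();b=np.load('side0.npy',allow_pickle=True).item();k=1.5625
def red(c,uv):
    g=cv2.cvtColor(c['frame'],cv2.COLOR_RGB2HSV);m=cv2.inRange(g,(0,150,60),(8,255,255))|cv2.inRange(g,(172,150,60),(180,255,255))
    n,l,st,ce=cv2.connectedComponentsWithStats(m);i=min(range(1,n),key=lambda i:np.hypot(*(ce[i]-uv)));return ce[i]
def hub(c,uv):
    g=cv2.cvtColor(c['frame'],cv2.COLOR_RGB2GRAY).astype(int);x,y=map(int,uv);q=g[y-10:y+11,x-10:x+11];print('  hub px',uv,'vals',g[y,x],q.min(),q.max());m=(q<(g[y,x]+q[0,0]+0)/2+2);n,l,st,ce=cv2.connectedComponentsWithStats(m.astype(np.uint8));i=l[10,10];print('  area',st[i]);return ce[i]+[x-10,y-10]
hw=hub(w,(404/k,160/k));hv=hub(v,(460/k,98/k));hb=np.array([90+285/3.2,160+232/3.2]);print(hw,hv,hb)
def T(name,*rs):
    x=tri([ray(c,*u) for c,u in rs]);print(name,x.round(4),'resid px',[np.round(proj(c,x)-u,1) for c,u in rs]);return x
C=T('face2',(w,hw),(v,hv));C=T('face3',(w,hw),(v,hv),(b,hb))
Kn=T('knob',(w,red(w,(341,156))),(v,red(v,(266,194))),(b,red(b,(201,200))))
P=T('pivot cap',(w,np.array([496,209])/k),(v,np.array([441,240])/k))
E
python3 fit.py; python3 - <<'E'
from h import *
v=np.load('w3.npy',allow_pickle=True).item();save(v,'pics/c3.png',(215,0,395,200),3)
w=np.load('w2.npy',allow_pickle=True).item();save(w,'pics/c2.png',(195,30,345,180),3)
a=cv2.imread('pics/c3.png');b=cv2.imread('pics/c2.png');m=np.zeros((600,800,3),np.uint8)
a=cv2.resize(v['frame'][0:190,235:380,::-1],None,fx=2.75,fy=2.75,interpolation=cv2.INTER_CUBIC);b=cv2.resize(w['frame'][35:175,200:345,::-1],None,fx=2.75,fy=2.75,interpolation=cv2.INTER_CUBIC)
m[:a.shape[0],:a.shape[1]]=a;m[:b.shape[0],400:400+b.shape[1]]=b[:,:400];m=cv2.convertScaleAbs(m,alpha=1.5);cv2.imwrite('pics/zoom.png',m)
E
```

```text
hub px (258.56, 102.4) vals 62 58 82
  area [  2   3  18  17 237]
  hub px (294.4, 62.72) vals 68 61 87
  area [  0   0  21  21 407]
[258.24050633 102.95780591] [294.34398034  62.13759214] [179.0625 232.5   ]
face2 [0.6494 0.1488 0.1297] resid px [array([-0.3,  0.2]), array([0.4, 0.3])]
face3 [0.6494 0.1491 0.1245] resid px [array([-0.5,  0.3]), array([-0.2,  0.8]), array([-0.3, -0. ])]
knob [0.6396 0.0243 0.1605] resid px [array([-0.3,  0.3]), array([-0.4,  0.5]), array([-0.3,  0.1])]
pivot cap [0.6499 0.0642 0.1532] resid px [array([-0.2,  0.1]), array([0.2, 0.2])]
```

View pics/zoom.png

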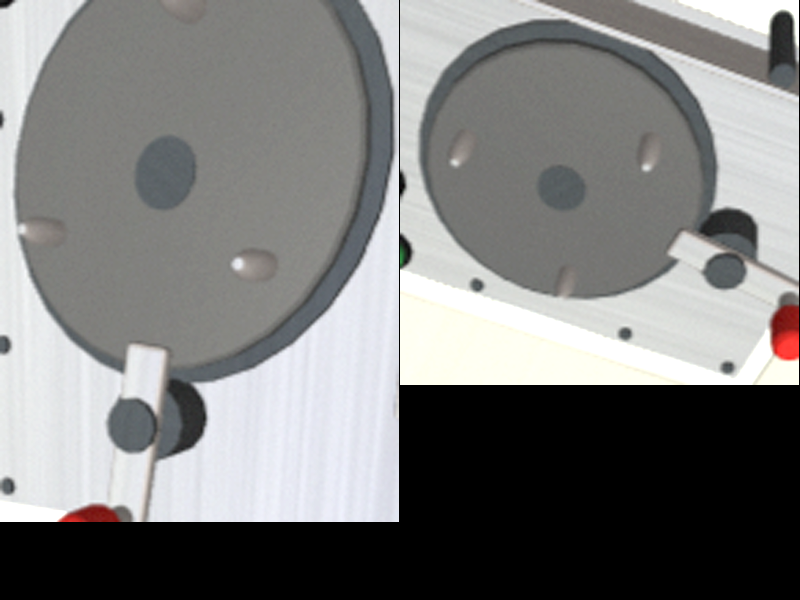

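The zoom shows the hub disc at the true centre, with stud tips as bright ends: left panel (22,231) and (237,264), right panel (456,161), (647,166) and about (564,295).

```bash
cat > stand.py <<'E'
from h import *
C=np.array([.6494,.1490,.1275]);psi=np.radians(9.0)
F=R.from_euler('z',psi).as_matrix()@R.from_euler('y',-35,True).as_matrix()  # cols: upslope, left, normal
def face(p): return F.T@(np.asarray(p)-C)
def onface(c,u,v,h):
    o,d=ray(c,u,v);n=F[:,2];return face(o+d*((C+n*h-o)@n)/(d@n))
E
python3 - <<'E'
from stand import *
w=np.load('w2.npy',allow_pickle=True).item();v=np.load('w3.npy',allow_pickle=True).item()
print('n',F[:,2])
L=lambda x,y:(v,235+x/2.75,y/2.75);Q=lambda x,y:(w,200+(x-400)/2.75,35+y/2.75)
for n,t in(('A L',L(23,231)),('A R',Q(565,293)),('B L',L(238,264)),('B R',Q(647,165)),('C R',Q(457,160))):
    p=onface(*t,22);p=onface(*t,.022);a=np.degrees(np.arctan2(p[1],p[0]));print(n,(p*1000).round(1),'r',round(np.hypot(*p[:2])*1000,1),'ang',a.round(1),'mod120',np.mod(a,120).round(1))
A=tri([ray(*L(23,231)),ray(*Q(565,293))]);B=tri([ray(*L(238,264)),ray(*Q(647,165))]);print('tri',face(A)*1e3,face(B)*1e3)
for nm,t in(('nose',L(148,346)),('tail ctr',L(130,500)),('pivcap',L(132,425)),('pivcapR',Q(726,270))):print(nm,(onface(*t,.019)*1e3).round(1))
p=[onface(v,338/1.5625,5/1.5625,-.012),onface(v,352/1.5625,290/1.5625,-.012)];print('front edge v',np.degrees(np.arctan2(*(p[1]-p[0])[:2])))
p=[onface(w,287/1.5625,210/1.5625,-.012),onface(w,503/1.5625,281/1.5625,-.012)];print('front edge w',np.degrees(np.arctan2(*(p[1]-p[0])[:2])),p)
tomove([.632,.024,.153])
E
```

```text
n [-0.56651476 -0.08972712  0.81915204]
A L [-45.6 -17.9  22. ] r 49.0 ang -158.6 mod120 81.4
A R [-42.6 -18.8  22. ] r 46.6 ang -156.3 mod120 83.7
B L [ 38.4 -32.9  22. ] r 50.6 ang -40.5 mod120 79.5
B R [ 39.  -33.5  22. ] r 51.4 ang -40.6 mod120 79.4
C R [10.9 46.9 22. ] r 48.1 ang 76.9 mod120 76.9
tri [-43.77188896 -18.40956586  22.45971456] [ 38.92181321 -33.15734886  22.44623348]
nose [  5.5 -58.3  19. ]
tail ctr [  -1.  -113.9   19. ]
pivcap [ -0.5 -86.1  19. ]
pivcapR [ -0.6 -87.5  19. ]
front edge v 179.76526476599253
front edge w -179.6950225278929 [array([-0.10721949,  0.09967598, -0.012     ]), array([-0.10850017, -0.1409232 , -0.012     ])]
t 3.55 pos [0.6332 0.0228 0.2407] tool-x yaw 98.38 q7 -0.13 travel [ 0.0013 -0.0009  0.0877] rows>= 2.1
```

Request:
jog_arm(
  series=[
    {"travel":[0,0.001,0],"spin":0.12,"gripper":0.575},
    {"travel":[0,0,0],"spin":0.12,"gripper":0.575},
    {"travel":[0,0,0],"spin":0.12,"gripper":0.575},
    {"travel":[0,0,0],"spin":0.12,"gripper":0.575},
    {"travel":[0,0,0],"spin":0.12,"gripper":0.575},
  ],
)

```text
t: 3.97
eef_pos: [0.6345, 0.0252, 0.2428]
ee_rot: [0.849, 0.529, 0.001, 0.0]
contact_force: [-0.1, -0.3, 0.2]
gripper_width: 0.0399
gripper_force: 0.0
```

Request:
jog_arm(
  series=[
    {"travel":[0,0,0],"spin":0.12,"gripper":0.575},
    {"travel":[0,0,0],"spin":0.12,"gripper":0.575},
    {"travel":[0,0,0],"spin":0,"gripper":0.575},
  ],
)

```text
t: 4.22
eef_pos: [0.6345, 0.0253, 0.2428]
ee_rot: [0.906, 0.423, 0.001, 0.0]
contact_force: [0.4, -0.8, -0.2]
gripper_width: 0.04
gripper_force: 0.0
```

```bash
python3 - <<'E'
from h import *
tomove([.636,.024,.154])
E
```

```text
t 4.22 pos [0.6345 0.0253 0.2428] tool-x yaw 50.07 q7 -0.93 travel [-0.0001  0.0018  0.0888] rows>= 2.1
```

Request:
jog_arm(
  series=[
    {"travel":[0,0.0005,0.022],"spin":0,"gripper":0.575},
    {"travel":[0,0.0005,0.022],"spin":0,"gripper":0.575},
    {"travel":[0,0.0005,0.022],"spin":0,"gripper":0.575},
    {"travel":[0,0,0.022],"spin":0,"gripper":0.575},
    {"travel":[0,0,0],"spin":0,"gripper":0.575},
  ],
)

```text
t: 4.63
eef_pos: [0.6336, 0.0238, 0.1501]
ee_rot: [0.904, 0.428, -0.002, -0.001]
contact_force: [-0.8, 0.3, 0.2]
gripper_width: 0.0401
gripper_force: 0.0
```

Request:
jog_arm(
  series=[
    {"travel":[-0.004,-0.008,0.006],"spin":0,"gripper":0.575},
    {"travel":[-0.0015,-0.0095,0.005],"spin":0,"gripper":0.575},
    {"travel":[0.0015,-0.01,0.004],"spin":0,"gripper":0.575},
  ],
)

```text
t: 4.88
eef_pos: [0.6124, 0.0374, 0.1395]
ee_rot: [0.904, 0.427, 0.001, 0.001]
contact_force: [3.0, -1.8, -1.9]
gripper_width: 0.0401
gripper_force: 1.9
```

Request:
jog_arm(
  series=[
    {"travel":[0.004,-0.0095,0.002],"spin":0,"gripper":0.575},
    {"travel":[0.003,-0.0065,0.001],"spin":0,"gripper":0.575},
    {"travel":[0,-0.002,0],"spin":0,"gripper":0.575},
    {"travel":[0,0,0],"spin":0,"gripper":0.575},
  ],
)

```text
t: 5.22
eef_pos: [0.6026, 0.0563, 0.1359]
ee_rot: [0.904, 0.427, 0.0, -0.0]
contact_force: [0.1, 0.0, 0.3]
gripper_width: 0.0397
gripper_force: 0.0
```

```bash
cat > knob.py <<'E'
from stand import *
import sys
def redpix(c):
    g=cv2.cvtColor(c['frame'],cv2.COLOR_RGB2HSV);m=cv2.inRange(g,(0,150,60),(8,255,255))|cv2.inRange(g,(172,150,60),(180,255,255))
    n,l,st,ce=cv2.connectedComponentsWithStats(m);return [(st[i].tolist(),ce[i]) for i in range(1,n) if st[i][4]>12]
for n in ('side','scene','wrist'):
    c=cam(n)
    for s,u in redpix(c):
        p=onface(c,*u,.044)*1e3
        if abs(p[0])<80 and abs(p[1]+100)<60:
            q=p[:2]-[0,-86.5];print(n,s,u.round(1),p.round(1),'rpiv',np.hypot(*q).round(1),'theta',np.arctan2(-q[0],-q[1]).round(2))
    np.save(n+'K.npy',c,allow_pickle=True)
tomove([0,0,0]);print('tcp face',(face(status.observe()['eef_pos'])*1e3).round(1))
E
python3 knob.py
```

```text
side [202, 209, 6, 9, 39] [204.7 213.4] [-34.2 -84.4  44. ] rpiv 34.3 theta 1.63
scene [247, 156, 5, 5, 18] [249.3 158.1] [-36.  -84.8  44. ] rpiv 36.0 theta 1.62
wrist [254, 210, 32, 39, 879] [269.6 229.4] [-33.9 -88.6  44. ] rpiv 34.0 theta 1.51
t 5.37 pos [0.6027 0.055  0.1354] tool-x yaw 50.41 q7 -1.01 travel [-0.4265 -0.4293  0.1354] rows>= 10.3
tcp face [-45.3 -85.5  41.4]
```

The keeper is open at about 1.55 rad. Next I lift off and go back to the mandrel at yaw 12.4°, gripping its round shoulder so it can tilt passively onto the face.

Request:
jog_arm(
  series=[
    {"travel":[0,0,-0.03],"spin":0,"gripper":0.575},
    {"travel":[0,0,-0.041],"spin":0,"gripper":0.4},
    {"travel":[0,0,-0.041],"spin":0,"gripper":0},
    {"travel":[0,0,-0.041],"spin":0.11,"gripper":0},
    {"travel":[0,0,-0.03],"spin":0.11,"gripper":0},
  ],
)

```text
t: 5.78
eef_pos: [0.6029, 0.0549, 0.3221]
ee_rot: [0.947, 0.322, 0.001, 0.0]
contact_force: [-0.0, -0.2, 0.2]
gripper_width: 0.0635
gripper_force: 0.0
```

Request:
jog_arm(
  series=[
    {"travel":[0,0,0],"spin":0.11,"gripper":0},
    {"travel":[0,0,0],"spin":0.11,"gripper":0},
    {"travel":[0,0,0],"spin":0.11,"gripper":0},
    {"travel":[0,0,0],"spin":0.113,"gripper":0},
  ],
)

```text
t: 6.12
eef_pos: [0.6026, 0.0548, 0.3184]
ee_rot: [0.994, 0.105, -0.0, -0.0]
contact_force: [-0.4, -0.3, 0.5]
gripper_width: 0.0898
gripper_force: 0.0
```

```bash
python3 - <<'E'
from h import *
tomove([.5855,-.3485,.26])
E
```

```text
t 6.12 pos [0.6026 0.0548 0.3184] tool-x yaw 12.09 q7 -1.61 travel [-0.1012  0.3908  0.0583] rows>= 9.4
```

Request:
jog_arm(
  series=[
    {"travel":[-0.0092,0.0355,0.003],"spin":0,"gripper":0},
    {"travel":[-0.0092,0.0355,0.003],"spin":0,"gripper":0},
    {"travel":[-0.0092,0.0355,0.003],"spin":0,"gripper":0},
    {"travel":[-0.0092,0.0355,0.003],"spin":0,"gripper":0},
    {"travel":[-0.0092,0.0355,0.003],"spin":0,"gripper":0},
  ],
)

```text
t: 6.53
eef_pos: [0.5954, -0.1301, 0.3032]
ee_rot: [0.994, 0.108, -0.0, -0.0]
contact_force: [0.8, 0.6, -0.1]
gripper_width: 0.0942
gripper_force: 0.0
```

Request:
jog_arm(
  series=[
    {"travel":[-0.0092,0.0355,0.005],"spin":0,"gripper":0},
    {"travel":[-0.0092,0.0355,0.005],"spin":0,"gripper":0},
    {"travel":[-0.0092,0.0355,0.005],"spin":0,"gripper":0},
    {"travel":[-0.0092,0.0355,0.01],"spin":0,"gripper":0},
    {"travel":[-0.0092,0.0355,0.01],"spin":0,"gripper":0},
  ],
)

```text
t: 6.95
eef_pos: [0.5887, -0.3135, 0.2682]
ee_rot: [0.994, 0.108, 0.0, 0.0]
contact_force: [0.3, 0.6, 0.2]
gripper_width: 0.0943
gripper_force: 0.0
```

Request:
jog_arm(
  series=[
    {"travel":[-0.0092,0.0355,0.01],"spin":0,"gripper":0},
    {"travel":[0,0,0],"spin":0,"gripper":0},
    {"travel":[0,0,0],"spin":0,"gripper":0},
  ],
)

```text
t: 7.2
eef_pos: [0.5863, -0.3506, 0.2569]
ee_rot: [0.994, 0.106, -0.001, -0.0]
contact_force: [0.6, 1.2, -0.0]
gripper_width: 0.0938
gripper_force: 0.0
```

```bash
python3 - <<'E'
from h import *
c=cam('wrist');np.save('w4.npy',c,allow_pickle=True);mandrel(c);tomove([.5855,-.3485,.016])
E
```

```text
flange c [ 0.5885 -0.3472  0.01  ] mec [ 0.586 -0.348] 0.0655
holes c [ 0.5862 -0.3477] r [0.0499 0.0498 0.0499] ang [-147.8   92.1  -27.8] mod120 [92.2 92.1 92.2]
t 7.25 pos [ 0.5873 -0.3486  0.2576] tool-x yaw 12.34 q7 -0.92 travel [-0.0016 -0.0003  0.2416] rows>= 5.8
```

Request:
jog_arm(
  series=[
    {"travel":[-0.001,-0.0006,0.04],"spin":0,"gripper":0},
    {"travel":[0,0,0.04],"spin":0,"gripper":0},
    {"travel":[0,0,0.04],"spin":0,"gripper":0},
    {"travel":[0,0,0.04],"spin":0,"gripper":0},
    {"travel":[0,0,0.035],"spin":0,"gripper":0},
  ],
)

```text
t: 7.67
eef_pos: [0.587, -0.3456, 0.0616]
ee_rot: [0.994, 0.109, 0.0, -0.0]
contact_force: [0.3, -1.2, -0.5]
gripper_width: 0.0934
gripper_force: 0.0
```

Request:
jog_arm(
  series=[
    {"travel":[0,0,0.02],"spin":0,"gripper":0},
    {"travel":[0,0,0.015],"spin":0,"gripper":0},
    {"travel":[0,0,0.008],"spin":0,"gripper":0},
    {"travel":[0,0,0],"spin":0,"gripper":0},
    {"travel":[0,0,0],"spin":0,"gripper":0},
  ],
)

```text
t: 8.08
eef_pos: [0.5874, -0.347, 0.021]
ee_rot: [0.994, 0.109, 0.0, -0.0]
contact_force: [0.5, -0.7, 0.4]
gripper_width: 0.094
gripper_force: 0.0
```

```bash
python3 - <<'E'
from h import *
tomove([.5862,-.3478,.016])
E
```

```text
t 8.08 pos [ 0.5874 -0.347   0.021 ] tool-x yaw 12.48 q7 -0.93 travel [-0.0013  0.0005  0.005 ] rows>= 0.1
```

Request:
jog_arm(
  series=[
    {"travel":[-0.0013,0.0005,0.005],"spin":0,"gripper":0},
    {"travel":[0,0,0],"spin":0,"gripper":1},
    {"travel":[0,0,0],"spin":0,"gripper":1},
    {"travel":[0,0,0],"spin":0,"gripper":1},
    {"travel":[0,0,0],"spin":0,"gripper":1},
  ],
  squeeze=30,
)

```text
t: 8.5
eef_pos: [0.5857, -0.3485, 0.0156]
ee_rot: [0.994, 0.108, 0.0, 0.0]
contact_force: [-0.3, 0.0, 0.4]
gripper_width: 0.071
gripper_force: 0.0
```

Request:
jog_arm(
  series=[
    {"travel":[0,0,0],"spin":0,"gripper":1},
    {"travel":[0,0,0],"spin":0,"gripper":1},
    {"travel":[0,0,0],"spin":0,"gripper":1},
  ],
)

```text
t: 8.75
eef_pos: [0.5856, -0.3485, 0.0155]
ee_rot: [0.994, 0.108, 0.0, 0.0]
contact_force: [-1.1, 0.6, 4.7]
gripper_width: 0.0644
gripper_force: 30.0
```

Request:
jog_arm(
  series=[
    {"travel":[0,0,-0.015],"spin":0,"gripper":1},
    {"travel":[0,0,-0.03],"spin":0,"gripper":1},
    {"travel":[0,0,-0.04],"spin":0,"gripper":1},
    {"travel":[0,0,-0.04],"spin":0,"gripper":1},
    {"travel":[0,0,-0.04],"spin":0,"gripper":1},
  ],
)

```text
t: 9.17
eef_pos: [0.5848, -0.3481, 0.1826]
ee_rot: [0.994, 0.108, -0.0, -0.0]
contact_force: [0.7, -0.6, -4.5]
gripper_width: 0.0648
gripper_force: 30.0
```

Request:
jog_arm(
  series=[
    {"travel":[0,0,-0.04],"spin":0.03,"gripper":1},
    {"travel":[0,0,-0.04],"spin":0.03,"gripper":1},
    {"travel":[0,0,-0.03],"spin":0,"gripper":1},
    {"travel":[0,0,0],"spin":0,"gripper":1},
  ],
)

```text
t: 9.5
eef_pos: [0.5872, -0.3494, 0.2984]
ee_rot: [0.997, 0.078, 0.004, 0.002]
contact_force: [1.1, 0.1, -2.9]
gripper_width: 0.0645
gripper_force: 30.0
```

```bash
python3 - <<'E'
from stand import *
s=status.observe();print(s['gripper_width'],s['contact_force'].round(1))
# mandrel still upright in the wrist view? flange outline vs tool
c=cam('wrist');np.save('w5.npy',c,allow_pickle=True)
hsv=cv2.cvtColor(c['frame'],cv2.COLOR_RGB2HSV);m=cv2.inRange(hsv,(105,120,40),(130,255,255));n,l,st,ce=cv2.connectedComponentsWithStats(m);i=1+np.argmax(st[1:,4]);print(st[i],ce[i])
Ct=C+F@np.array([.001,-.001,0]);print('target centre',Ct)
tomove(Ct+F@[0,0,.12])
E
```

```text
0.06451511908025352 [ 1.1  0.1 -2.9]
[  166   132   185   162 20813] [257.93307068 211.54499592]
target centre [0.6503655  0.14814046 0.12807358]
t 9.55 pos [ 0.5864 -0.3489  0.2945] tool-x yaw 8.98 q7 -0.97 travel [ 0.0716 -0.4812  0.0669] rows>= 11.5
```

Request:
jog_arm(
  series=[
    {"travel":[0.005,-0.02,-0.003],"spin":0,"gripper":1},
    {"travel":[0.0102,-0.037,-0.002],"spin":0,"gripper":1},
    {"travel":[0.0102,-0.037,0],"spin":0,"gripper":1},
    {"travel":[0.0102,-0.037,0],"spin":0,"gripper":1},
    {"travel":[0.0102,-0.037,0],"spin":0,"gripper":1},
  ],
)

```text
t: 9.97
eef_pos: [0.6033, -0.1734, 0.2937]
ee_rot: [0.997, 0.078, -0.001, -0.0]
contact_force: [0.4, 0.3, -3.7]
gripper_width: 0.0646
gripper_force: 30.0
```

Request:
jog_arm(
  series=[
    {"travel":[0.0102,-0.037,0],"spin":0,"gripper":1},
    {"travel":[0.0102,-0.037,0],"spin":0,"gripper":1},
    {"travel":[0.0102,-0.037,0],"spin":0,"gripper":1},
    {"travel":[0.0102,-0.037,0],"spin":0,"gripper":1},
    {"travel":[0.0102,-0.037,0],"spin":0,"gripper":1},
  ],
)

```text
t: 10.38
eef_pos: [0.6248, 0.0171, 0.2938]
ee_rot: [0.997, 0.078, -0.001, 0.0]
contact_force: [0.4, -0.4, -4.0]
gripper_width: 0.0645
gripper_force: 30.0
```

Request:
jog_arm(
  series=[
    {"travel":[0.0102,-0.037,0],"spin":0,"gripper":1},
    {"travel":[0.0102,-0.037,0],"spin":0,"gripper":1},
    {"travel":[0.0102,-0.037,0],"spin":0,"gripper":1},
    {"travel":[0.005,-0.017,0],"spin":0,"gripper":1},
    {"travel":[0,0,0],"spin":0,"gripper":1},
  ],
)

```text
t: 10.8
eef_pos: [0.6395, 0.1533, 0.2932]
ee_rot: [0.997, 0.082, -0.002, -0.001]
contact_force: [-0.2, -0.4, -4.5]
gripper_width: 0.0646
gripper_force: 30.0
```

```bash
python3 - <<'E'
from stand import *
tomove([.6425,.1469,.250])
c=cam('wrist');np.save('w6.npy',c,allow_pickle=True);save(c,'pics/w6.png',None,1.56)
E
```

```text
t 10.8 pos [0.6395 0.1533 0.2932] tool-x yaw 9.38 q7 -1.8 travel [0.002  0.0069 0.0432] rows>= 1.0
```

View pics/w6.png

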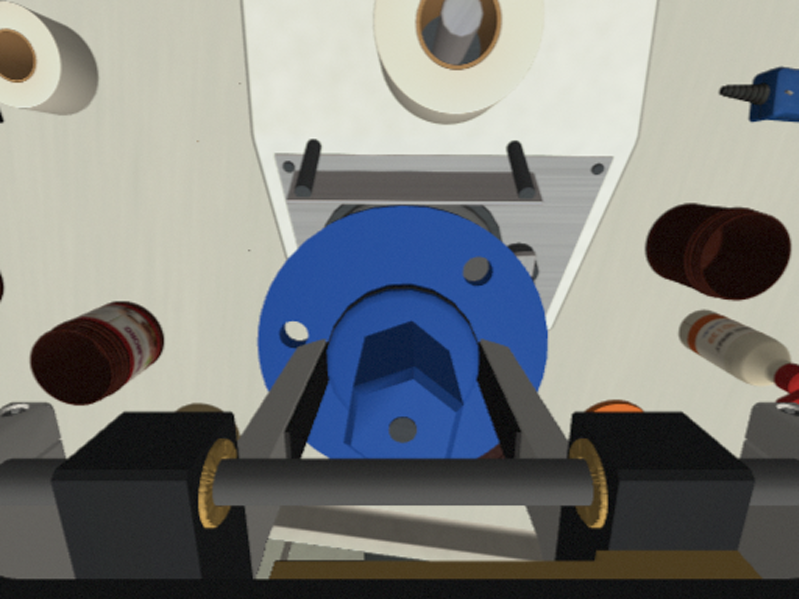

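The wrist view shows the mandrel upright in the grip at (403,350), the guide bar at rows 172-201 just upslope of the flange, and its pegs at columns 305 and 525, clear of the contact chord. I'll settle above the guide, then press the flange's rear rim on it to tilt the mandrel.

Request:
jog_arm(
  series=[
    {"travel":[0,0,0.02],"spin":0,"gripper":1},
    {"travel":[0,0,0.02],"spin":0,"gripper":1},
    {"travel":[0,0,0],"spin":0,"gripper":1},
    {"travel":[0,0,0],"spin":0,"gripper":1},
  ],
)

```text
t: 11.18
eef_pos: [0.6403, 0.146, 0.2539]
ee_rot: [0.997, 0.078, -0.002, 0.0]
contact_force: [-0.6, 0.3, -2.9]
gripper_width: 0.0648
gripper_force: 30.0
```

```bash
python3 - <<'E'
from stand import *
tomove([.6425,.1469,.193])
E
```

```text
t 11.18 pos [0.6403 0.146  0.2539] tool-x yaw 8.92 q7 -1.81 travel [ 0.0026 -0.0006  0.0609] rows>= 1.5
```

Request:
jog_arm(
  series=[
    {"travel":[0.0025,0,0.012],"spin":0,"gripper":1},
    {"travel":[0,0,0.012],"spin":0,"gripper":1},
    {"travel":[0,0,0.012],"spin":0,"gripper":1},
    {"travel":[0,0,0],"spin":0,"gripper":1},
  ],
)

```text
t: 11.52
eef_pos: [0.6426, 0.1473, 0.2163]
ee_rot: [0.997, 0.078, -0.002, 0.0]
contact_force: [-0.8, -0.1, -2.3]
gripper_width: 0.0649
gripper_force: 30.0
```

Request:
jog_arm(
  series=[
    {"travel":[0,0,0.008],"spin":0,"gripper":1},
    {"travel":[0,0,0.008],"spin":0,"gripper":1},
    {"travel":[0,0,0],"spin":0,"gripper":1},
  ],
)

```text
t: 11.77
eef_pos: [0.6431, 0.1477, 0.2016]
ee_rot: [0.997, 0.078, -0.001, 0.0]
contact_force: [-0.5, 0.1, -2.2]
gripper_width: 0.0647
gripper_force: 30.0
```

```bash
cat > tilt.py <<'E'
from stand import *
# tilt of mandrel in the grip from the dark bore spot / blue outline in the wrist view: hex top centre
c=cam('wrist');np.save('wt.npy',c,allow_pickle=True)
s=status.observe();M=R.from_quat(s['ee_rot']).as_matrix()
hsv=cv2.cvtColor(c['frame'],cv2.COLOR_RGB2HSV);m=cv2.inRange(hsv,(105,110,30),(130,255,255))
cs,h=cv2.findContours(m,cv2.RETR_CCOMP,cv2.CHAIN_APPROX_NONE)
i=max(range(len(cs)),key=lambda i:cv2.contourArea(cs[i]));print('blue bbox',cv2.boundingRect(cs[i]))
for j in range(len(cs)):
    if h[0][j][3]==i and cv2.contourArea(cs[j])>15:
        mm=cv2.moments(cs[j]);print(' hole px',round(mm['m10']/mm['m00'],1),round(mm['m01']/mm['m00'],1),'area',mm['m00'])
tomove([.6425,.1469,.193]);print(s['contact_force'].round(1),s['gripper_width'].round(4))
# predicted pixels for tilt values
P=s['eef_pos']+[0,0,.004]
for t in(0,20,25,30,35,40):
    Q=R.from_euler('z',9,True).as_matrix()@R.from_euler('y',-t,True).as_matrix()
    O=P-Q@[0,0,.02];f=lambda p:proj(c,O+Q@np.array(p)).round(1)
    print(t,'hex top ctr',f([0,0,.072]),'flange rear',f([.066,0,.01]),'holes',f([.05*np.cos(np.radians(79.6)),.05*np.sin(np.radians(79.6)),.01]),f([.05*np.cos(np.radians(-40.4)),.05*np.sin(np.radians(-40.4)),.01]))
E
python3 tilt.py
```

```text
blue bbox (162, 131, 193, 164)
 hole px 188.1 207.0 area 28.5
 hole px 259.9 199.3 area 396.0
 hole px 310.0 174.9 area 91.0
t 11.82 pos [0.6432 0.1477 0.2024] tool-x yaw 8.99 q7 -1.82 travel [-0.0008  0.0006  0.0094] rows>= 0.2Traceback (most recent call last):
  File "tilt.py", line 11, in <module>
    tomove([.6425,.1469,.193]);print(s['contact_force'].round(1),s['gripper_width'].round(4))
                                                                 ^^^^^^^^^^^^^^^^^^^^^^^^
AttributeError: 'float' object has no attribute 'round'
```

```bash
sed -i "s/s\['gripper_width'\].round(4)/s['gripper_width']/" tilt.py; python3 tilt.py
```

```text
blue bbox (162, 131, 192, 164)
 hole px 188.3 207.1 area 36.5
 hole px 257.6 198.3 area 383.0
 hole px 309.9 174.8 area 93.5
t 11.87 pos [0.6434 0.1477 0.2029] tool-x yaw 8.98 q7 -1.82 travel [-0.001   0.0006  0.0099] rows>= 0.2
[-0.7 -0.4 -2. ] 0.06508978357673263
0 hex top ctr [258.  274.5] flange rear [257.8 131.5] holes [188.  214.1] [305.8 173.6]
20 hex top ctr [258. 301.] flange rear [257.9 135.2] holes [186.4 212.1] [309.5 176.4]
25 hex top ctr [258.  305.6] flange rear [257.9 138.6] holes [186.  211.9] [310.4 178.4]
30 hex top ctr [258.  309.3] flange rear [257.9 143.1] holes [185.6 211.9] [311.4 180.9]
35 hex top ctr [258.  312.1] flange rear [257.9 148.7] holes [185.1 212. ] [312.3 183.9]
40 hex top ctr [258.  314.1] flange rear [257.9 155.6] holes [184.7 212.3] [313.2 187.4]
```

```bash
python3 - <<'E'
from stand import *
k=1.5625
L=[np.load(f,allow_pickle=True).item() for f in('w2.npy','w3.npy','w6.npy')]
for h in (.0,.02,.03,.041):
    print(h,[ (onface(c,u/k,v/k,h)*1e3).round(1)[:2].tolist() for c,u,v in((L[0],540,106),(L[0],318,27),(L[1],597,235),(L[2],540,201),(L[2],287,200),(L[2],303,190),(L[0],530,103))])
    print('   rear edge', [ (onface(c,u/k,v/k,h)*1e3).round(1)[:2].tolist() for c,u,v in((L[0],430,48),(L[1],625,100),(L[2],410,172))])
s=status.observe();print('tcp in face',face(s['eef_pos'])*1e3, 'flange rear under',face(s['eef_pos']+R.from_euler('z',9,True).apply([.066,0,-.016]))*1e3)
E
```

```text
0.0 [[80.4, -83.1], [79.4, 83.2], [86.7, -78.5], [64.2, -88.2], [63.7, 86.4], [72.1, 73.9], [80.0, -75.5]]
   rear edge [[91.6, 4.8], [93.1, -10.6], [86.9, 1.8]]
0.02 [[88.6, -78.2], [87.7, 77.9], [90.7, -76.0], [79.9, -80.5], [79.4, 79.8], [87.2, 68.3], [88.2, -71.1]]
   rear edge [[99.2, 4.3], [96.6, -13.3], [100.7, 2.2]]
0.03 [[92.7, -75.8], [91.8, 75.2], [92.8, -74.7], [87.8, -76.6], [87.3, 76.5], [94.7, 65.5], [92.4, -68.9]]
   rear edge [[102.9, 4.0], [98.4, -14.6], [107.6, 2.4]]
0.041 [[97.2, -73.1], [96.4, 72.3], [95.0, -73.3], [96.4, -72.3], [95.9, 72.9], [103.0, 62.5], [96.9, -66.5]]
   rear edge [[107.0, 3.7], [100.3, -16.1], [115.2, 2.6]]
tcp in face [38.24649273 -0.34678882 65.28566674] flange rear under [83.13330467 -0.34678882 14.32318923]
```

```bash
python3 - <<'E'
from stand import *
for f in('w6.npy','wt.npy'):
    c=np.load(f,allow_pickle=True).item();im=c['frame'];print(f,[(r,im[r,258].tolist()) for r in range(120,300,8)])
E
```

```text
w6.npy [(120, [90, 86, 84]), (128, [113, 108, 104]), (136, [41, 82, 158]), (144, [41, 80, 157]), (152, [40, 80, 157]), (160, [43, 82, 158]), (168, [45, 83, 160]), (176, [42, 82, 158]), (184, [27, 28, 28]), (192, [38, 77, 152]), (200, [41, 81, 155]), (208, [16, 34, 70]), (216, [13, 32, 64]), (224, [11, 31, 63]), (232, [15, 32, 64]), (240, [24, 50, 99]), (248, [45, 85, 160]), (256, [45, 85, 162]), (264, [45, 86, 161]), (272, [64, 69, 72]), (280, [66, 72, 75]), (288, [47, 86, 162]), (296, [38, 39, 39])]
wt.npy [(120, [99, 95, 92]), (128, [97, 93, 89]), (136, [15, 36, 79]), (144, [47, 90, 175]), (152, [45, 88, 173]), (160, [44, 88, 173]), (168, [44, 89, 173]), (176, [42, 88, 172]), (184, [45, 88, 173]), (192, [18, 17, 16]), (200, [42, 84, 162]), (208, [47, 91, 175]), (216, [46, 90, 174]), (224, [19, 39, 77]), (232, [18, 38, 76]), (240, [15, 35, 74]), (248, [20, 38, 77]), (256, [20, 39, 77]), (264, [25, 41, 79]), (272, [14, 37, 75]), (280, [16, 36, 76]), (288, [37, 72, 140]), (296, [41, 41, 40])]
```

```bash
cat >> tilt.py <<'E'
col=c['frame'][:,258].astype(int);b=col[:,2]
print('dark->bright rows',[r for r in range(225,294) if b[r]<100<=b[r+1]],'flange top start',[r for r in range(125,170) if b[r]<130<=b[r+1]])
for t in range(16,46,3):
    Q=R.from_euler('z',9,True).as_matrix()@R.from_euler('y',-t,True).as_matrix();O=P-Q@[0,0,.02];print(t,'hex edge',proj(c,O+Q@[.020,0,.072]).round(1)[1],'shoulder rear',proj(c,O+Q@[.033,0,.024]).round(1)[1],'flange rear top',proj(c,O+Q@[.066,0,.01]).round(1)[1])
print('underside centre in face',[(t,(face(P-R.from_euler('z',9,True).as_matrix()@R.from_euler('y',-t,True).as_matrix()@[0,0,.02])*1e3).round(1).tolist()) for t in(30,35)])
E
python3 tilt.py | tail -14
```

```text
35 hex top ctr [258.  311.9] flange rear [257.9 148.7] holes [185.2 211.9] [312.2 183.8]
40 hex top ctr [258.  313.9] flange rear [257.9 155.6] holes [184.8 212.2] [313.1 187.3]
dark->bright rows [280] flange top start [138]
16 hex edge 269.4 shoulder rear 193.7 flange rear top 133.3
19 hex edge 274.9 shoulder rear 195.5 flange rear top 134.7
22 hex edge 280.2 shoulder rear 197.6 flange rear top 136.4
25 hex edge 285.2 shoulder rear 199.7 flange rear top 138.6
28 hex edge 290.0 shoulder rear 202.0 flange rear top 141.1
31 hex edge 294.5 shoulder rear 204.5 flange rear top 144.1
34 hex edge 298.7 shoulder rear 207.0 flange rear top 147.5
37 hex edge 302.5 shoulder rear 209.7 flange rear top 151.3
40 hex edge 306.0 shoulder rear 212.4 flange rear top 155.6
43 hex edge 309.2 shoulder rear 215.3 flange rear top 160.2
underside centre in face [(30, [39.1, -0.4, 48.8]), (35, [40.8, -0.4, 48.7])]
```

Request:
jog_arm(
  series=[
    {"travel":[0,0,0.005],"spin":0,"gripper":1},
    {"travel":[0,0,0.005],"spin":0,"gripper":1},
    {"travel":[0,0,0],"spin":0,"gripper":1},
    {"travel":[0,0,0],"spin":0,"gripper":1},
  ],
)

```text
t: 12.25
eef_pos: [0.6432, 0.1477, 0.1927]
ee_rot: [0.997, 0.078, -0.0, 0.0]
contact_force: [-2.8, -0.9, -2.4]
gripper_width: 0.0647
gripper_force: 30.0
```

```bash
python3 tilt.py | grep -v "^[024]"
```

```text
blue bbox (161, 136, 195, 158)
 hole px 311.5 177.9 area 31.0
t 12.3 pos [0.6433 0.1477 0.1929] tool-x yaw 8.98 q7 -1.82 travel [-0.0009  0.0006 -0.0001] rows>= 0.0
[-3.2  0.4 -2.4] 0.06464416279678044
30 hex top ctr [257.9 309.1] flange rear [257.8 143.3] holes [185.7 211.9] [311.2 181. ]
35 hex top ctr [257.9 311.9] flange rear [257.8 149. ] holes [185.2 212.1] [312.1 184. ]
dark->bright rows [292] flange top start [147]
16 hex edge 269.5 shoulder rear 193.8 flange rear top 133.5
19 hex edge 275.0 shoulder rear 195.7 flange rear top 134.9
31 hex edge 294.6 shoulder rear 204.6 flange rear top 144.4
34 hex edge 298.8 shoulder rear 207.2 flange rear top 147.7
37 hex edge 302.6 shoulder rear 209.8 flange rear top 151.6
underside centre in face [(30, [32.9, -0.3, 40.5]), (35, [34.7, -0.3, 40.5])]
```

Request:
jog_arm(
  series=[
    {"travel":[0,0,0.0015],"spin":0,"gripper":1},
    {"travel":[0,0,0],"spin":0,"gripper":1},
    {"travel":[-0.0023,0,-0.0033],"spin":0,"gripper":1},
    {"travel":[-0.0138,0.0004,0.0097],"spin":0,"gripper":1},
    {"travel":[-0.0138,0.0003,0.0097],"spin":0,"gripper":1},
  ],
)

```text
t: 12.72
eef_pos: [0.6144, 0.1425, 0.176]
ee_rot: [0.997, 0.078, 0.001, -0.0]
contact_force: [-0.9, -0.4, -3.1]
gripper_width: 0.0649
gripper_force: 30.0
```

Request:
jog_arm(
  series=[
    {"travel":[0,0,0],"spin":0,"gripper":1},
    {"travel":[0.005,0,0.007],"spin":0,"gripper":1},
    {"travel":[0.005,0,0.007],"spin":0,"gripper":1},
    {"travel":[0,0,0],"spin":0,"gripper":1},
    {"travel":[0,0,0],"spin":0,"gripper":1},
  ],
)

```text
t: 13.13
eef_pos: [0.6245, 0.1441, 0.1609]
ee_rot: [0.997, 0.078, -0.0, -0.0]
contact_force: [-0.1, 0.6, -3.4]
gripper_width: 0.0649
gripper_force: 30.0
```

```bash
python3 tilt.py | grep -v "^[024]"; python3 - <<'E'
from h import *
for n in('side','scene'):
    np.save(n+'P.npy',cam(n),allow_pickle=True)
a=np.load('sideP.npy',allow_pickle=True).item()['frame'][150:300,110:310,::-1];b=np.load('wt.npy',allow_pickle=True).item()['frame'][100:300,140:380,::-1]
m=np.zeros((560,800,3),np.uint8);a=cv2.resize(a,(400,300),interpolation=cv2.INTER_CUBIC);b=cv2.resize(b,(400,333),interpolation=cv2.INTER_CUBIC);m[:300,:400]=a;m[:333,400:]=b;cv2.imwrite('pics/p9.png',m[:340])
E
```

```text
blue bbox (161, 135, 194, 160)
 hole px 311.5 177.1 area 40.0
t 13.18 pos [0.6244 0.1441 0.1613] tool-x yaw 8.97 q7 -1.83 travel [ 0.0183  0.     -0.0317] rows>= 0.8
[-0.6  0.2 -4.1] 0.06474020985420294
30 hex top ctr [257.9 309.5] flange rear [257.7 143.5] holes [185.6 212.2] [311.2 181.2]
35 hex top ctr [257.9 312.3] flange rear [257.8 149.2] holes [185.1 212.3] [312.1 184.2]
dark->bright rows [290] flange top start [145]
16 hex edge 269.9 shoulder rear 194.1 flange rear top 133.7
19 hex edge 275.4 shoulder rear 196.0 flange rear top 135.1
31 hex edge 295.0 shoulder rear 204.9 flange rear top 144.6
34 hex edge 299.2 shoulder rear 207.4 flange rear top 148.0
37 hex edge 303.0 shoulder rear 210.1 flange rear top 151.8
underside centre in face [(30, [-0.9, -1.0, 25.6]), (35, [0.8, -1.0, 25.6])]
```

View pics/p9.png

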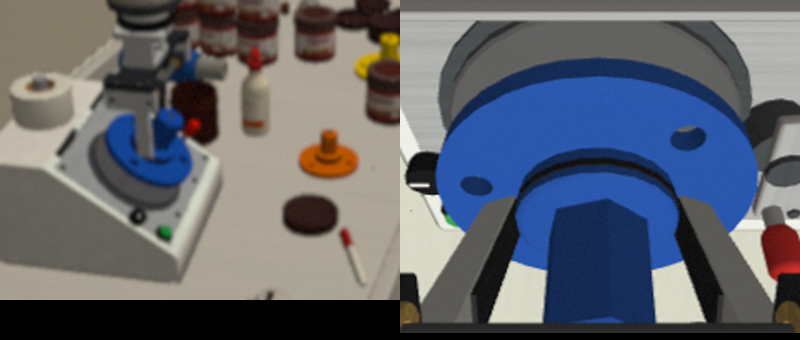

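The picture shows the mandrel tilted nearly parallel to the face and centred above it, with the holes in line with the studs. Now I descend along the face normal with a lighter grip.

Request:
jog_arm(
  series=[
    {"travel":[0.0017,0,0.0025],"spin":0,"gripper":1},
    {"travel":[0.0017,0,0.0025],"spin":0,"gripper":1},
    {"travel":[0.0017,0,0.0025],"spin":0,"gripper":1},
    {"travel":[0,0,0],"spin":0,"gripper":1},
  ],
  squeeze=15,
)

```text
t: 13.62
eef_pos: [0.6292, 0.1447, 0.1534]
ee_rot: [0.997, 0.078, -0.0, 0.0]
contact_force: [-0.2, -0.6, -3.9]
gripper_width: 0.065
gripper_force: 15.0
```

Request:
jog_arm(
  series=[
    {"travel":[0.0017,0,0.0025],"spin":0,"gripper":1},
    {"travel":[0.0017,0,0.0025],"spin":0,"gripper":1},
    {"travel":[0,0,0],"spin":0,"gripper":1},
  ],
)

```text
t: 13.87
eef_pos: [0.6325, 0.1453, 0.1484]
ee_rot: [0.997, 0.078, -0.0, 0.0]
contact_force: [-0.5, 0.1, -4.7]
gripper_width: 0.065
gripper_force: 15.0
```

```bash
python3 tilt.py | egrep "force|under|flange|^\[|^t|^3"
```

```text
t 13.92 pos [0.6324 0.1453 0.1487] tool-x yaw 8.98 q7 -1.83 travel [ 0.0102 -0.     -0.0443] rows>= 1.1
[-0.  0. -4.] 0.06493832320303576
0 hex top ctr [257.9 274.6] flange rear [257.8 131.9] holes [188.1 214.4] [305.6 173.9]
20 hex top ctr [257.9 301. ] flange rear [257.8 135.6] holes [186.5 212.3] [309.3 176.8]
25 hex top ctr [257.9 305.6] flange rear [257.8 139. ] holes [186.1 212.1] [310.2 178.7]
30 hex top ctr [257.9 309.3] flange rear [257.8 143.5] holes [185.7 212.1] [311.1 181.2]
35 hex top ctr [257.9 312.1] flange rear [257.8 149.2] holes [185.2 212.3] [312.1 184.2]
40 hex top ctr [257.9 314.1] flange rear [257.8 156. ] holes [184.8 212.6] [313.  187.7]
dark->bright rows [290] flange top start [127, 145]
16 hex edge 269.7 shoulder rear 194.0 flange rear top 133.7
19 hex edge 275.2 shoulder rear 195.9 flange rear top 135.1
22 hex edge 280.5 shoulder rear 197.9 flange rear top 136.9
25 hex edge 285.6 shoulder rear 200.1 flange rear top 139.0
28 hex edge 290.4 shoulder rear 202.4 flange rear top 141.6
31 hex edge 294.8 shoulder rear 204.8 flange rear top 144.5
34 hex edge 299.0 shoulder rear 207.4 flange rear top 147.9
37 hex edge 302.9 shoulder rear 210.0 flange rear top 151.8
40 hex edge 306.4 shoulder rear 212.8 flange rear top 156.0
43 hex edge 309.5 shoulder rear 215.6 flange rear top 160.7
underside centre in face [(30, [-1.5, -1.0, 10.7]), (35, [0.2, -1.0, 10.6])]
```

Request:
jog_arm(
  series=[
    {"travel":[0.0022,0,0.0027],"spin":0,"gripper":1},
    {"travel":[0.0022,0,0.0027],"spin":0,"gripper":1},
    {"travel":[0,0,0],"spin":0,"gripper":1},
  ],
)

```text
t: 14.17
eef_pos: [0.6367, 0.1461, 0.1429]
ee_rot: [0.997, 0.078, -0.0, -0.0]
contact_force: [-1.4, 1.0, -4.7]
gripper_width: 0.065
gripper_force: 15.0
```

Request:
jog_arm(
  series=[
    {"travel":[0.0017,0,0.0025],"spin":0,"gripper":1},
    {"travel":[0.0011,0,0.0016],"spin":0,"gripper":1},
    {"travel":[0,0,0],"spin":0,"gripper":1},
  ],
)

```text
t: 14.42
eef_pos: [0.6393, 0.1466, 0.139]
ee_rot: [0.997, 0.078, -0.0, -0.0]
contact_force: [-3.3, 0.9, -5.1]
gripper_width: 0.0652
gripper_force: 15.0
```

Request:
jog_arm(
  series=[
    {"travel":[0.0006,0,0.0012],"spin":0,"gripper":1},
    {"travel":[0,0,0],"spin":0,"gripper":1},
  ],
)

```text
t: 14.58
eef_pos: [0.6398, 0.1466, 0.1383]
ee_rot: [0.997, 0.078, -0.0, 0.0]
contact_force: [-4.8, 0.4, -3.5]
gripper_width: 0.0652
gripper_force: 15.0
```

```bash
python3 tilt.py | egrep "force|under|start|^\[|^t|^3"
```

```text
t 14.63 pos [0.6398 0.1466 0.1383] tool-x yaw 8.99 q7 -1.83 travel [ 0.0027  0.0001 -0.0547] rows>= 1.3
[-4.7  1.9 -3.7] 0.06517693487166472
30 hex top ctr [257.9 308.9] flange rear [257.8 143.3] holes [185.8 211.9] [311.1 180.9]
35 hex top ctr [257.9 311.7] flange rear [257.9 148.9] holes [185.3 212. ] [312.  183.9]
dark->bright rows [] flange top start [148]
31 hex edge 294.4 shoulder rear 204.6 flange rear top 144.3
34 hex edge 298.6 shoulder rear 207.1 flange rear top 147.7
37 hex edge 302.4 shoulder rear 209.7 flange rear top 151.5
underside centre in face [(30, [-1.3, -0.9, -2.2]), (35, [0.4, -0.9, -2.2])]
```

Request:
jog_arm(
  series=[
    {"travel":[-0.001,0,0.0015],"spin":0,"gripper":1},
    {"travel":[0,0,0],"spin":0,"gripper":1},
    {"travel":[0,0,0.001],"spin":0,"gripper":1},
    {"travel":[0,0,0],"spin":0,"gripper":1},
  ],
)

```text
t: 14.97
eef_pos: [0.6403, 0.1467, 0.1377]
ee_rot: [0.997, 0.078, 0.002, -0.0]
contact_force: [-5.4, 0.1, 13.3]
gripper_width: 0.0649
gripper_force: 15.0
```

Request:
jog_arm(
  series=[
    {"travel":[0.0005,0,0.001],"spin":0,"gripper":1},
    {"travel":[0,0,0],"spin":0,"gripper":1},
    {"travel":[0,0,0],"spin":0,"gripper":1},
  ],
)

```text
t: 15.22
eef_pos: [0.6411, 0.1468, 0.1371]
ee_rot: [0.997, 0.078, 0.002, -0.0]
contact_force: [-4.2, 0.5, 16.5]
gripper_width: 0.0651
gripper_force: 15.9
```

```bash
python3 tilt.py | egrep "force|under|start|^\[|^t|^3"
```

```text
t 15.27 pos [0.6411 0.1468 0.1371] tool-x yaw 8.97 q7 -1.83 travel [ 0.0016  0.0001 -0.0559] rows>= 1.3
[-5.8 -0.6 15.6] 0.06508008821922923
30 hex top ctr [257.9 308.7] flange rear [257.8 143. ] holes [185.8 211.9] [311.  180.8]
35 hex top ctr [257.9 311.6] flange rear [257.8 148.6] holes [185.3 212. ] [311.9 183.7]
dark->bright rows [] flange top start [151]
31 hex edge 294.0 shoulder rear 204.3 flange rear top 144.0
34 hex edge 298.2 shoulder rear 206.9 flange rear top 147.4
37 hex edge 302.1 shoulder rear 209.5 flange rear top 151.2
underside centre in face [(30, [-0.9, -0.9, -3.9]), (35, [0.8, -0.9, -3.9])]
```

Request:
jog_arm(
  series=[
    {"travel":[0,0,-0.001],"spin":0,"gripper":0},
    {"travel":[0,0,0],"spin":0,"gripper":0},
    {"travel":[0,0,0],"spin":0,"gripper":0},
    {"travel":[0,0,0],"spin":0,"gripper":0},
    {"travel":[0,0,-0.01],"spin":0,"gripper":0},
  ],
)

```text
t: 15.68
eef_pos: [0.6404, 0.1411, 0.1448]
ee_rot: [0.997, 0.076, -0.0, 0.002]
contact_force: [0.8, -0.1, -0.1]
gripper_width: 0.0925
gripper_force: 0.0
```

Request:
jog_arm(
  series=[
    {"travel":[0,0,-0.04],"spin":0,"gripper":0},
    {"travel":[0,0,-0.04],"spin":0,"gripper":0},
    {"travel":[0,0,-0.04],"spin":0,"gripper":0},
    {"travel":[0,0,-0.03],"spin":0,"gripper":0},
    {"travel":[0,0,0],"spin":0,"gripper":0},
  ],
)

```text
t: 16.1
eef_pos: [0.6424, 0.147, 0.3034]
ee_rot: [0.997, 0.078, 0.005, -0.001]
contact_force: [0.9, -0.2, -1.1]
gripper_width: 0.0939
gripper_force: 0.0
```

```bash
cat > seat.py <<'E'
from stand import *
from scipy.optimize import least_squares
import sys
c=cam('wrist');np.save('ws.npy',c,allow_pickle=True)
hsv=cv2.cvtColor(c['frame'],cv2.COLOR_RGB2HSV);m=cv2.inRange(hsv,(105,110,20),(130,255,255))
n,l,st,ce=cv2.connectedComponentsWithStats(m);i=1+np.argmax(st[1:,4]);print('bbox',st[i])
cs,_=cv2.findContours((l==i).astype(np.uint8),cv2.RETR_EXTERNAL,cv2.CHAIN_APPROX_NONE);h=cv2.convexHull(max(cs,key=cv2.contourArea))[:,0]
for z in(.008,.010,.012):
    P=np.array([onface(c,*p,z)[:2] for p in h]).astype(np.float32);(cc,r)=cv2.minEnclosingCircle(P);print('assumed top n',z,'centre',np.round(np.array(cc)*1e3,1),'r',round(r*1e3,1),'radii',[ (round(float(a)),round(float(np.hypot(*(p-cc)))*1e3,1)) for a,p in sorted((np.degrees(np.arctan2(*(q-cc)[::-1])),q) for q in P)[::max(1,len(P)//10)]] if z==.010 else '')
tomove([.6,.14,.3])
E
python3 seat.py; python3 - <<'E'
from h import *
a=np.load('ws.npy',allow_pickle=True).item();save(a,'pics/seat.png',(90,20,430,290),2.2)
E
```

```text
bbox [ 206  134  105   91 6480]
assumed top n 0.008 centre [-21.8  -1.7] r 90.9 radii 
assumed top n 0.01 centre [-19.5  -1.7] r 90.2 radii [(-174, 87.4), (-97, 58.9), (-68, 69.6), (-39, 82.1), (-22, 88.4), (14, 90.2), (29, 87.0), (49, 78.3), (71, 70.1), (95, 61.1), (176, 90.1)]
assumed top n 0.012 centre [-17.2  -1.7] r 89.4 radii 
t 16.15 pos [0.6415 0.1467 0.3   ] tool-x yaw 8.95 q7 -1.8 travel [-0.042   0.0002 -0.0003] rows>= 1.0
```

View pics/seat.png

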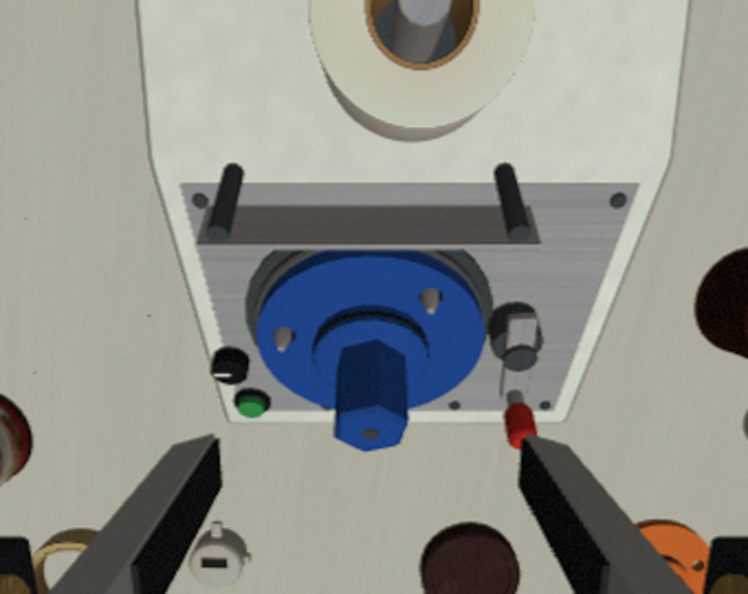

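The mandrel looks seated: studs stand through the holes at crop (285,340) and (431,300), and the core axis is square to the deck. A numeric check of height and tilt follows, using the bore spot and the rim.

```bash
cat > seat2.py <<'E'
from stand import *
from scipy.optimize import least_squares
c=np.load('ws.npy',allow_pickle=True).item()
hsv=cv2.cvtColor(c['frame'],cv2.COLOR_RGB2HSV);m=cv2.inRange(hsv,(105,110,20),(130,255,255))
n,l,st,ce=cv2.connectedComponentsWithStats(m);i=1+np.argmax(st[1:,4])
cs,_=cv2.findContours((l==i).astype(np.uint8),cv2.RETR_EXTERNAL,cv2.CHAIN_APPROX_NONE);h=max(cs,key=cv2.contourArea)[:,0]
def circ(sel,z0,tag):
    def res(p): return np.array([np.hypot(*(onface(c,*q,p[2])[:2]-p[:2]))-.066 for q in sel])
    s=least_squares(res,[0,0,z0],loss='soft_l1',f_scale=.001);print(tag,'fit centre,n mm',(s.x*1e3).round(1),'rms',(np.sqrt(np.mean(s.fun**2))*1e3).round(2),len(sel))
    s=least_squares(lambda p:res([*p,z0]),[0,0],loss='soft_l1',f_scale=.001);print('  at n',z0,'centre',(s.x*1e3).round(1),'rms',(np.sqrt(np.mean(s.fun**2))*1e3).round(2))
ang=[np.degrees(np.arctan2(*onface(c,*q,.01)[[1,0]])) for q in h]
# side/lower outline = top or bottom rim; rear rim (upslope) shows the flange top edge in front of rim side
low=[q for q,a in zip(h,ang) if 70<abs(a)<140];circ(low,.010,'sides')
g=cv2.cvtColor(c['frame'],cv2.COLOR_RGB2GRAY)
b=onface(c,90+370/2.2,20+434/2.2,.072);print('bore on hex top, n=72:',(b*1e3).round(1))
# face rim and stud tips seen again
for x,y in((286,351),(432,311)):
    p=onface(c,90+x/2.2,20+y/2.2,.022);print('stud tip',(p*1e3).round(1),np.hypot(*p[:2])*1e3)
col=c['frame'][:,258];print('column',[(r,col[r].tolist()) for r in range(126,150,1)])
for nn in(0,.01): print('rear rim rows n',nn,[proj(c,C+F@np.array([u,-.001,nn])).round(1)[1] for u in(.065,.067,.069)])
b=cam('side');hs=cv2.cvtColor(b['frame'],cv2.COLOR_RGB2HSV);mb=cv2.inRange(hs,(105,110,20),(130,255,255));mb[:, :130]=0
N,L,S,CE=cv2.connectedComponentsWithStats(mb);print([(S[i].tolist(),CE[i].round(1).tolist()) for i in range(1,N) if S[i][4]>40])
for nn in(0,.003,.006):
    Q=[C+F@np.array([.001+.066*np.cos(t),-.001+.066*np.sin(t),nn+z]) for t in np.arange(0,6.28,.05) for z in(0,.01)]+[C+F@np.array([.001+.0208*np.cos(np.radians(a)),-.001+.0208*np.sin(np.radians(a)),nn+.072]) for a in np.arange(49.6,400,60)]
    pr=np.array([proj(b,q) for q in Q]);print('side bbox pred n',nn,pr.min(0).round(1),pr.max(0).round(1))
E
python3 seat2.py
```

```text
sides fit centre,n mm [-4.1 -0.9  5.6] rms 0.5 81
  at n 0.01 centre [ 2.4 -1. ] rms 1.07
bore on hex top, n=72: [-0.9 -1.2 72. ]
stud tip [ 7.6 45.5 22. ] 46.142273883048574
stud tip [ 38.3 -33.4  22. ] 50.767706152824694
column [(126, [78, 74, 72]), (127, [76, 73, 70]), (128, [78, 73, 71]), (129, [80, 76, 74]), (130, [76, 74, 70]), (131, [129, 127, 123]), (132, [144, 144, 145]), (133, [88, 95, 106]), (134, [31, 45, 74]), (135, [13, 35, 68]), (136, [23, 48, 98]), (137, [29, 65, 132]), (138, [29, 64, 135]), (139, [31, 68, 136]), (140, [30, 65, 136]), (141, [32, 68, 136]), (142, [30, 66, 135]), (143, [33, 69, 137]), (144, [28, 65, 135]), (145, [30, 66, 135]), (146, [31, 67, 135]), (147, [32, 68, 136]), (148, [31, 66, 136]), (149, [32, 68, 137])]
rear rim rows n 0 [np.float64(130.3), np.float64(128.9), np.float64(127.4)]
rear rim rows n 0.01 [np.float64(136.1), np.float64(134.6), np.float64(133.1)]
[([316, 101, 33, 13, 191], [333.7, 107.5]), ([223, 122, 33, 19, 280], [240.6, 128.3]), ([174, 173, 35, 28, 575], [189.7, 183.1]), ([159, 212, 42, 39, 1221], [180.4, 230.7])]
side bbox pred n 0 [157.5 209.6] [200.6 249.7]
side bbox pred n 0.003 [158.  208.8] [201.1 249. ]
side bbox pred n 0.006 [158.5 208.1] [201.7 248.4]
```

The side-view outline (159-201, 212-251) and the bore position agree with flush seating. The keeper's 2 mm clearance over the flange will be a further check. Next I return to the knob at yaw 50°.

Request:
jog_arm(
  series=[
    {"travel":[0,0,0],"spin":-0.12,"gripper":0.575},
    {"travel":[0,0,0],"spin":-0.12,"gripper":0.575},
    {"travel":[0,0,0],"spin":-0.12,"gripper":0.575},
    {"travel":[0,0,0],"spin":-0.12,"gripper":0.575},
    {"travel":[0,0,0],"spin":-0.12,"gripper":0.575},
  ],
)

```text
t: 16.62
eef_pos: [0.6393, 0.1461, 0.2942]
ee_rot: [0.928, 0.372, -0.001, -0.0]
contact_force: [-0.2, -0.7, 0.3]
gripper_width: 0.0643
gripper_force: 0.0
```

Request:
jog_arm(
  series=[
    {"travel":[0,0,0],"spin":-0.12,"gripper":0.575},
    {"travel":[-0.0317,0.0097,0],"spin":0,"gripper":0.575},
    {"travel":[-0.0317,0.0097,0],"spin":0,"gripper":0.575},
    {"travel":[-0.0317,0.0097,0],"spin":0,"gripper":0.575},
    {"travel":[0,0,0],"spin":0,"gripper":0.575},
  ],
)

```text
t: 17.03
eef_pos: [0.5995, 0.0477, 0.2946]
ee_rot: [0.907, 0.421, -0.001, 0.001]
contact_force: [1.2, -1.0, 0.0]
gripper_width: 0.0403
gripper_force: 0.0
```

Request:
jog_arm(
  series=[
    {"travel":[0,0,0],"spin":0,"gripper":0.575},
  ],
)

```text
t: 17.12
eef_pos: [0.6006, 0.0524, 0.2949]
ee_rot: [0.906, 0.423, -0.001, 0.0]
contact_force: [0.5, 0.6, 0.3]
gripper_width: 0.0396
gripper_force: 0.0
```

```bash
python3 knob.py; python3 -c "
from h import *
tomove([.603,.055,.136])"
```

```text
side [202, 209, 9, 9, 58] [205.9 213. ] [-36.8 -89.9  44. ] rpiv 36.9 theta 1.48
scene [248, 157, 4, 4, 14] [249.5 158.5] [-36.8 -86.5  44. ] rpiv 36.8 theta 1.57
wrist [257, 166, 18, 20, 236] [265.4 176.1] [-34.4 -89.2  44. ] rpiv 34.5 theta 1.49
t 17.27 pos [0.6012 0.0557 0.2951] tool-x yaw 50.3 q7 -0.97 travel [-0.4269 -0.4267  0.2956] rows>= 10.2
tcp face [ 45.2 -84.6 173. ]
t 17.27 pos [0.6012 0.0557 0.2951] tool-x yaw 50.3 q7 -0.97 travel [0.0006 0.002  0.1591] rows>= 3.8
```

Request:
jog_arm(
  series=[
    {"travel":[0.0005,0.002,0.038],"spin":0,"gripper":0.575},
    {"travel":[0,0.002,0.038],"spin":0,"gripper":0.575},
    {"travel":[0,0.001,0.038],"spin":0,"gripper":0.575},
    {"travel":[0,0,0.025],"spin":0,"gripper":0.575},
    {"travel":[0,0,0.02],"spin":0,"gripper":0.575},
  ],
)

```text
t: 17.68
eef_pos: [0.6043, 0.0532, 0.1336]
ee_rot: [0.905, 0.425, -0.001, -0.001]
contact_force: [0.4, -0.2, -0.2]
gripper_width: 0.0403
gripper_force: 0.0
```

Request:
jog_arm(
  series=[
    {"travel":[0,0,0],"spin":0,"gripper":0.575},
    {"travel":[-0.003,0.0045,-0.0005],"spin":0,"gripper":0.575},
    {"travel":[-0.004,0.0095,-0.002],"spin":0,"gripper":0.575},
    {"travel":[-0.0015,0.01,-0.004],"spin":0,"gripper":0.575},
  ],
)

```text
t: 18.02
eef_pos: [0.619, 0.0296, 0.1447]
ee_rot: [0.905, 0.425, 0.0, 0.0]
contact_force: [-1.9, 2.1, -1.4]
gripper_width: 0.0398
gripper_force: 1.4
```

Request:
jog_arm(
  series=[
    {"travel":[0.0015,0.0095,-0.005],"spin":0,"gripper":0.575},
    {"travel":[0.004,0.008,-0.006],"spin":0,"gripper":0.575},
    {"travel":[0.0025,0.004,-0.003],"spin":0,"gripper":0.575},
    {"travel":[0,0,0],"spin":0,"gripper":0.575},
  ],
)

```text
t: 18.35
eef_pos: [0.642, 0.0219, 0.159]
ee_rot: [0.906, 0.424, 0.001, 0.0]
contact_force: [0.1, -0.3, -0.9]
gripper_width: 0.0399
gripper_force: 0.0
```

```bash
python3 knob.py
```

```text
side [198, 205, 7, 4, 16] [200.9 206.6] [ -14.6 -102.4   44. ] rpiv 21.6 theta 0.74
scene [256, 155, 5, 5, 15] [258.2 156.9] [ -13.  -113.8   44. ] rpiv 30.3 theta 0.44
wrist [232, 212, 31, 37, 790] [247.  230.2] [ -11.1 -118.7   44. ] rpiv 34.0 theta 0.33
t 18.5 pos [0.6401 0.0223 0.1576] tool-x yaw 50.23 q7 -0.95 travel [-0.4267 -0.4778  0.1572] rows>= 11.5
tcp face [  -6.5 -123.6   41.2]
```

Request:
jog_arm(
  series=[
    {"travel":[0.0027,0.0037,-0.0031],"spin":0,"gripper":0.575},
    {"travel":[0.0027,0.0037,-0.0031],"spin":0,"gripper":0.575},
    {"travel":[0,0,0],"spin":0,"gripper":0.575},
  ],
)

```text
t: 18.75
eef_pos: [0.6501, 0.0223, 0.1643]
ee_rot: [0.905, 0.425, 0.001, -0.0]
contact_force: [-0.9, 1.5, 2.7]
gripper_width: 0.0398
gripper_force: 1.8
```

```bash
python3 knob.py
```

```text
side [197, 201, 9, 8, 33] [201.2 204.6] [ -12.6 -112.5   44. ] rpiv 28.9 theta 0.45
scene [257, 154, 5, 5, 17] [259.2 156.2] [  -8.7 -115.7   44. ] rpiv 30.5 theta 0.29
wrist [228, 216, 29, 36, 747] [242.2 233.5] [  -7.1 -120.    44. ] rpiv 34.2 theta 0.21
t 18.9 pos [0.6492 0.0222 0.1637] tool-x yaw 50.25 q7 -0.94 travel [-0.4323 -0.4849  0.1636] rows>= 11.6
tcp face [   4.4 -125.2   41.1]
```

Request:
jog_arm(
  series=[
    {"travel":[0.0022,0.0019,-0.002],"spin":0,"gripper":0.575},
    {"travel":[0.0022,0.0019,-0.002],"spin":0,"gripper":0.575},
    {"travel":[0,0,0],"spin":0,"gripper":0.575},
  ],
)

```text
t: 19.15
eef_pos: [0.6557, 0.0225, 0.168]
ee_rot: [0.905, 0.424, 0.0, 0.0]
contact_force: [0.0, 0.7, 1.1]
gripper_width: 0.0403
gripper_force: 0.0
```

```bash
python3 knob.py
```

```text
side [197, 199, 9, 10, 49] [201.6 203.5] [ -11.7 -118.5   44. ] rpiv 34.0 theta 0.35
scene [257, 154, 5, 5, 17] [259.2 156.2] [  -9.1 -115.6   44. ] rpiv 30.5 theta 0.3
wrist [227, 219, 25, 35, 640] [238.4 235.4] [  -4.9 -120.2   44. ] rpiv 34.1 theta 0.14
t 19.3 pos [0.655  0.0225 0.1675] tool-x yaw 50.22 q7 -0.94 travel [-0.4364 -0.489   0.1674] rows>= 11.7
tcp face [  11.2 -125.8   40.9]
```

Request:
jog_arm(
  series=[
    {"travel":[0,0,-0.03],"spin":0,"gripper":0.575},
    {"travel":[0,0,-0.04],"spin":0,"gripper":0.575},
    {"travel":[0,0,-0.04],"spin":0,"gripper":0.575},
    {"travel":[0,0,0],"spin":0,"gripper":0.575},
  ],
)

```text
t: 19.63
eef_pos: [0.6577, 0.0231, 0.2857]
ee_rot: [0.906, 0.424, 0.005, 0.002]
contact_force: [1.5, 0.6, -0.6]
gripper_width: 0.04
gripper_force: 0.0
```

```bash
python3 knob.py; python3 - <<'E'
from stand import *
import importlib
def rp(c):
    g=cv2.cvtColor(c['frame'],cv2.COLOR_RGB2HSV);m=cv2.inRange(g,(0,150,60),(8,255,255))|cv2.inRange(g,(172,150,60),(180,255,255));n,l,st,ce=cv2.connectedComponentsWithStats(m);return [ce[i] for i in range(1,n) if st[i][4]>12]
for f in('side0','scene0','w2','w3'):
    c=np.load(f+'.npy',allow_pickle=True).item()
    for u in rp(c):
        p=onface(c,*u,.044)*1e3
        if abs(p[0])<80 and abs(p[1]+100)<60:q=p[:2]-[0,-86.5];print('ref',f,u.round(1),p.round(1),np.arctan2(-q[0],-q[1]).round(2))
E
```

```text
side [197, 198, 9, 11, 58] [201.4 202.9] [ -10.6 -120.6   44. ] rpiv 35.7 theta 0.3
scene [257, 154, 5, 5, 18] [259.1 156.1] [  -8.8 -115.    44. ] rpiv 29.9 theta 0.3
wrist [234, 184, 19, 22, 294] [243.2 194.7] [  -8.1 -120.3   44. ] rpiv 34.8 theta 0.24
t 19.78 pos [0.6549 0.0226 0.2777] tool-x yaw 50.22 q7 -0.92 travel [-0.4364 -0.489   0.2773] rows>= 11.7
tcp face [  74.4 -125.7  131.3]
ref side0 [200.3 201.7] [  -5.8 -122.5   44. ] 0.16
ref scene0 [260.  155.2] [  -4.5 -115.7   44. ] 0.15
ref w2 [341.5 155.7] [  -4.1 -121.5   44. ] 0.12
ref w3 [266.  193.7] [  -4.3 -120.9   44. ] 0.12
```

The knob reads about 0.28 rad against 0.13 at the start: the last push slid off the pad edge. I'll re-centre over the knob and push again, straight upslope.

```bash
python3 - <<'E'
from stand import *
k=C+F@np.array([-.0085,-.1205,.044]);xs=np.array([np.cos(psi),np.sin(psi),0]);ys=np.array([-np.sin(psi),np.cos(psi),0])
t=k+xs*(.0026-.003)+ys*-.003;t[2]-=.006;print('knob',k,'tcp',t);tomove(t)
E
```

```text
knob [0.63644663 0.02494634 0.15866729] tcp [0.63652086 0.0219207  0.15266729]
t 19.78 pos [0.6549 0.0226 0.2777] tool-x yaw 50.22 q7 -0.92 travel [-0.0123 -0.0137  0.125 ] rows>= 3.0
```

Request:
jog_arm(
  series=[
    {"travel":[-0.006,-0.007,0.03],"spin":0,"gripper":0.575},
    {"travel":[-0.006,-0.007,0.035],"spin":0,"gripper":0.575},
    {"travel":[0,0,0.035],"spin":0,"gripper":0.575},
    {"travel":[0,0,0.025],"spin":0,"gripper":0.575},
    {"travel":[0,0,0],"spin":0,"gripper":0.575},
  ],
)

```text
t: 20.2
eef_pos: [0.6326, 0.0219, 0.1461]
ee_rot: [0.905, 0.425, -0.004, -0.002]
contact_force: [-0.6, -0.7, -0.6]
gripper_width: 0.0396
gripper_force: 0.0
```

Request:
jog_arm(
  series=[
    {"travel":[0,0.005,0],"spin":0,"gripper":0.575},
    {"travel":[0.0022,0.003,-0.0028],"spin":0,"gripper":0.575},
    {"travel":[0.003,0.003,-0.0028],"spin":0,"gripper":0.575},
    {"travel":[0,0,0],"spin":0,"gripper":0.575},
  ],
)

```text
t: 20.53
eef_pos: [0.65, 0.0199, 0.1604]
ee_rot: [0.905, 0.424, 0.001, 0.0]
contact_force: [-0.4, 0.2, -0.2]
gripper_width: 0.0398
gripper_force: 0.4
```

```bash
python3 knob.py
```

```text
scene [259, 153, 5, 5, 21] [260.7 155.1] [  -2.6 -118.    44. ] rpiv 31.6 theta 0.08
wrist [229, 212, 33, 38, 832] [245.2 231.1] [  -1.  -121.1   44. ] rpiv 34.6 theta 0.03
t 20.68 pos [0.6488 0.0194 0.1591] tool-x yaw 50.23 q7 -0.94 travel [-0.4302 -0.4865  0.1581] rows>= 11.7
tcp face [   1.1 -127.9   37.9]
```

Request:
jog_arm(
  series=[
    {"travel":[0,-0.003,0],"spin":0,"gripper":0.575},
    {"travel":[0,0,-0.02],"spin":0,"gripper":0.575},
    {"travel":[0,0,-0.04],"spin":0,"gripper":0.575},
    {"travel":[0,0,-0.04],"spin":0,"gripper":0.575},
    {"travel":[0,0,-0.03],"spin":0,"gripper":0.575},
  ],
)

```text
t: 21.1
eef_pos: [0.646, 0.0216, 0.2916]
ee_rot: [0.905, 0.425, 0.001, 0.0]
contact_force: [0.2, -0.9, 0.7]
gripper_width: 0.0399
gripper_force: 0.0
```

Request:
jog_arm(
  series=[
    {"travel":[-0.005,-0.002,-0.02],"spin":0,"gripper":0.575},
    {"travel":[0,0,0],"spin":0,"gripper":0.575},
    {"travel":[0,0,0],"spin":0,"gripper":0.575},
  ],
)

```text
t: 21.35
eef_pos: [0.6413, 0.0188, 0.3095]
ee_rot: [0.905, 0.424, 0.001, 0.001]
contact_force: [-0.1, -0.2, 0.9]
gripper_width: 0.0399
gripper_force: 0.0
```

```bash
python3 knob.py; python3 - <<'E'
from stand import *
c=np.load('wristK.npy',allow_pickle=True).item();b=np.load('sideK.npy',allow_pickle=True).item()
for c in(c,b):
    hsv=cv2.cvtColor(c['frame'],cv2.COLOR_RGB2HSV);m=cv2.inRange(hsv,(105,110,20),(130,255,255));n,l,st,ce=cv2.connectedComponentsWithStats(m);print('blue',[(st[i].tolist()) for i in range(1,n) if st[i][4]>150])
c=np.load('wristK.npy',allow_pickle=True).item()
O=C+F@np.array([.001,-.001,0])
hsv=cv2.cvtColor(c['frame'],cv2.COLOR_RGB2HSV);m=cv2.inRange(hsv,(105,110,20),(130,255,255));n,l,st,ce=cv2.connectedComponentsWithStats(m);i=1+np.argmax(st[1:,4]);
for nn in(-.002,0,.003,.006):
    Q=[O+F@np.array([.066*np.cos(t),.066*np.sin(t),nn+z]) for t in np.arange(0,6.28,.05) for z in(0,.01)]+[O+F@np.array([.0208*np.cos(np.radians(a)),.0208*np.sin(np.radians(a)),nn+.072]) for a in np.arange(49.6,400,60)]
    pr=np.array([proj(c,q) for q in Q]);print('pred wrist bbox',nn,pr.min(0).round(1),(pr.max(0)-pr.min(0)).round(1))
print(onface(c,0,0,0)*0, status.observe()['contact_force'].round(1))
E
```

```text
side [196, 197, 9, 10, 60] [199.8 201.2] [  -3.9 -123.2   44. ] rpiv 36.9 theta 0.11
scene [258, 153, 6, 5, 23] [260.4 155.1] [  -2.9 -117.    44. ] rpiv 30.6 theta 0.1
wrist [247, 166, 18, 21, 248] [255.7 176.1] [  -1.7 -121.7   44. ] rpiv 35.2 theta 0.05
t 21.5 pos [0.6406 0.0188 0.3069] tool-x yaw 50.24 q7 -0.9 travel [-0.4239 -0.4801  0.308 ] rows>= 11.5
tcp face [  79.1 -127.2  163.6]
blue [[145, 30, 100, 112, 8351], [407, 156, 105, 119, 5365]]
blue [[315, 101, 34, 13, 187], [223, 122, 33, 19, 279], [170, 173, 39, 28, 646], [159, 212, 42, 39, 1220]]
pred wrist bbox -0.002 [143.1  26.6] [103.2 113.5]
pred wrist bbox 0 [141.8  27.1] [103.8 113.8]
pred wrist bbox 0.003 [139.9  27.8] [104.6 114.3]
pred wrist bbox 0.006 [138.   28.5] [105.4 114.7]
[-0.  0.  0.] [-0.9 -0.   0.4]
```

```bash
python3 -c "
from workcell import close_job
print(close_job())"
```

```text
the job is handed in; nothing more can be done
None
```

The job is handed in at about 21.5 s of the 61 s allowed: by my camera measurements the blue jar mandrel sits flush on the three studs and the keeper is back over the flange rim at about 0.1 rad or less, but the hand-in returned no verdict.

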